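# Pack the scrubbing brushes, fold back the guard and park the carrier at the slicer

## Robot

A 7-joint arm with a two-finger parallel gripper is mounted at the origin on the work surface. World frame = base frame: x ahead of the robot, y to its left, z up, the work surface at z = 0. Lengths are in mm, angles in rad, forces in N, time in s.
With the tool pointing down it reaches from about 400 to 900 mm from the base axis. Payload 5.5 kg.
Tool frame: the origin (TCP) lies between the finger pads; the fingertips stand 11 mm ahead of it and the grasp point (between the pads) lies 8 mm behind it; z points along the fingers, y is the direction in which the jaws open and shut (so a half turn about z gives the same grasp; the last joint's range is limited). The gripper opens to 92 mm and grips with 3 to 60 N. Pads are 19 mm wide; open, the fingers measure 130 mm over their backs; the gripper's body (75 mm by 190 mm) begins 47 mm behind the grasp point.
Start: joints at [1.436, 0.501, -0.427, 1.55, 0.221, 1.138, -0.21], TCP at [251.836, -599.231, 237.729] pointing down, gripper open.
Joint ranges: [-2.88, 2.88], [-0.31, 2.03], [-1.54, 1.56], [0.2, 2.42], [-1.41, 4.55], [0.19, 2.02], [-2.57, 2.57]. Speed limits (rad/s): [2.57, 2.57, 3.14, 3.14, 3.14, 3.14, 3.14].

## Interface

Orientations are given as [roll, pitch, yaw] about the fixed x, y, z axes, in that order (R = Rz(yaw) Ry(pitch) Rx(roll)).
In Python, from station import state, camera, calibration, close_job, masks_of gives the robot as it stands.
- The arm moves only by the tool apply_moves, never from a script. Its arguments are lists of equal length, an entry for each row: "delta_pos": the shift along the tool's x, y, z in mm, a list of three; "twist": the turn, a rotation vector about the tool's x, y, z in rad, a list of three. In form: {"delta_pos": [[tx, ty, tz], ...], "twist": [[wx, wy, wz], ...]}. A call has 1 to 10 rows; each row is the pose to reach, as a shift and turn from the pose commanded when the call began, along the tool's axes at that moment; what a row does not reach only later rows make up. A row lasts 1/10 s, in which the tool goes at most 50 mm and 8.59 degrees, less where a joint would pass 70% of its speed; a pose out of reach is approached as far as the arm can. A call with a gripper value outside its range is refused whole. "grip" is the finger opening in mm, from 0 to 91.8, set as the call begins (left out, the last holds). The fingers move at their own pace and stop on an object; the grip force is fixed at half the most. Time passes only in rows, so rows that repeat a pose let the fingers close. It gives the time, the measured TCP pose, the force and the opening at its end, in the units of the state.
- state(): the state, without advancing time (a new reading comes with each control period).
- camera(name): name is "scene" or "side" or "wrist"; returns the picture (384x512x3 uint8, red, green, blue); there is no depth.
- calibration(name): a dict with "fx", "fy", "cx", "cy" (pixels), "R" (3x3) and "t" (3): a world point X has camera coordinates R X + t; the wrist camera has in their place "hand_eye" (4x4, takes a point from camera to tool coordinates, whose origin is the TCP and whose axes are the flange's). Camera axes: x right, y down, z forward; pixel columns grow to the right and rows downward; lengths in mm; the calibration is good to about 2 mm. A picture is of the moment at which its call begins: read the wrist's pose just before it. calibration takes no time and is no camera call.
- close_job(): hands the job in, once; it reports no verdict.
Trained networks look in the newest picture that a camera, given by its name, has taken for a name from the list of things; names that differ only in an ending like _2 or _b are one class to them, and where a whole thing is asked for, a point or a joint stands for the part that bears it (a point fixed in the world has none). Each returns a list of dicts, best first, with "score" (0 to 1); they miss things now and then, are a little off and sometimes report something else, mostly with a low value. They report only what shows in the picture. A call takes as long as a camera call. They do not tell look-alikes from the thing itself.
- masks_of(camera, target): "pixels" (384x512 bool, what is visible of it) and "extent" ([left, top, right, bottom] in pixels, round what is visible of it).
The state is a dict: "clock": time; "q": joint angles; "joint_velocities": joint speeds; "tau": joint torques, N m; "eef_pos": TCP position; "orientation": TCP orientation; "force": force on the tool from outside, world axes, zero at the start; "ft_torque": the same for the moment, N m; "gripper_width": opening from 0.0 (shut) to 1.0 (fully open).
Only numpy, scipy, OpenCV 4.12 (cv2) and the standard library are available. Lean on these libraries where they do the work, as an engineer would, in place of code of your own. Each camera call takes 0.05 s, during which the arm holds its last target. There are 200 camera calls.

## Task

Get the slicer ready for its scrub-down. First put every scrubbing brush into the carrier, then fold the jointed guard away leaf by leaf, starting at its free end: the last leaf flat over the middle one, those flat over the first, and then the whole stack round to its stop beside the mat. Then lift the carrier by its handle, carry it level with all the brushes in it and set it down squarely in the middle of the rubber mat, leaving the jar and the small steel cup near the brushes where they are.

Things in the scene. Friction and masses are not known exactly. Their poses are not given: they have to be found in the camera images.
- brush1_mid (a point): centre of a scrubbing brush: wooden block 62 x 30 mm in plan with white bristles under it, 34 mm high in all, standing on its bristles at the start; point is its centre, 17 mm above its underside; own x along its 62 mm length, z up. 60 g. 2 to 4 brushes, all alike, are present; None if absent.
- brush2_mid (a point): centre of a scrubbing brush: wooden block 62 x 30 mm in plan with white bristles under it, 34 mm high in all, standing on its bristles at the start; point is its centre, 17 mm above its underside; own x along its 62 mm length, z up. 60 g. 2 to 4 brushes, all alike, are present; None if absent.
- brush3_mid (a point): centre of a scrubbing brush: wooden block 62 x 30 mm in plan with white bristles under it, 34 mm high in all, standing on its bristles at the start; point is its centre, 17 mm above its underside; own x along its 62 mm length, z up. 60 g. 2 to 4 brushes, all alike, are present; None if absent.
- brush4_mid (a point): centre of a scrubbing brush: wooden block 62 x 30 mm in plan with white bristles under it, 34 mm high in all, standing on its bristles at the start; point is its centre, 17 mm above its underside; own x along its 62 mm length, z up. 60 g. 2 to 4 brushes, all alike, are present; None if absent.
- carrier_handle (a point): centre of the carrier's flat handle bar, which crosses over the middle of the carrier along its own y axis: 165 mm long, 12 mm thick (along x), 18 mm high; this point is 69 mm, the bar's top 78 mm above the carrier's underside. A 30 mm wide upright plate on each end wall holds it. Own x along the carrier's 220 mm side, z up.
- carrier: open aluminium tray, 220 mm (own x) by 165 mm (own y) outside, walls 4 mm thick and 45 mm high, floor 4 mm thick, undivided under its handle; 0.3 to 0.5 kg empty. Origin at the centre of its underside. Brushes fit lying along y, up to two end to end on either side of the handle (centres at about x = +-60, y = +-38 mm).
- bay_mid (a point): centre of the top of the bay, a fixed black rubber mat 250 x 195 mm, 3 mm thick (top 3 mm above the table); own x along the 250 mm side, which the 220 mm side of the carrier goes along (either way round), z up.
- guard_post (a point): on the fixed upright pivot of the guard's first leaf, 70 mm above the table, at x = +85, y = -135 mm in the mat's own axes; the post itself is 48 mm high. The guard is three flat steel leaves (22 mm wide, 10 mm thick) jointed end to end like a folding ruler, stretched across the mat at the start; pivot distances 150, 120 and 80 mm (the last to knob 3).
- knob1 (a point): middle of the knob at the end of leaf 1, on the pivot between leaf 1 and leaf 2, 70 mm above the table. A black round knob that spins freely on its pin: 20 mm in diameter, reaching from 52 to 92 mm above the table.
- knob2 (a point): the same at the end of leaf 2, on the pivot between leaf 2 and leaf 3.
- knob3 (a point): the same at the free end of leaf 3.
- leaf1 (a joint): angle of leaf 1 (12 to 22 mm above the table) about the post, rad, growing anticlockwise from above; 0 points along the mat's own +y (across the back of the mat), 1.57 (its stop) is home: parallel to the mat's x axis, beside the mat. Stiff (0.9 N m), stays where left.
- leaf2 (a joint): angle of leaf 2 (24 to 34 mm above the table) relative to leaf 1, rad, anticlockwise from above; 0 is in line with leaf 1, 3.14 (its stop) is folded back flat over leaf 1. 0.32 N m of friction, stays where left.
- leaf3 (a joint): angle of leaf 3 (36 to 46 mm above the table) relative to leaf 2, rad, anticlockwise from above; 0 is in line with leaf 2, 3.14 (its stop) is folded back flat over leaf 2. Loose (0.08 N m), stays where left.
- jar: amber jar, 48 mm across, 75 mm high, near the robot; leave it where it is. Origin under its centre.
- tub: small steel cup, 64 mm across, 55 mm high, near the robot; leave it where it is. Origin under its centre.
Mind the look-alikes: they are no part of the job. Leave any pink or yellow look-alike of the part that bears brush1_mid alone.

How it is judged (in metres and radians):
On the way, in this order (a step that is already met when the one before it is completed fails the run):
1. every brush lies in the carrier, guard not yet folded (x of brush1_mid in the frame of carrier_handle between -0.106 and 0.106 m and y of brush1_mid in the frame of carrier_handle between -0.079 and 0.079 m and z of each of brush1_mid, brush2_mid, brush3_mid, brush4_mid in the frame of carrier_handle below -0.024 m and x of brush2_mid in the frame of carrier_handle between -0.106 and 0.106 m and y of brush2_mid in the frame of carrier_handle between -0.079 and 0.079 m and x of brush3_mid in the frame of carrier_handle between -0.106 and 0.106 m and y of brush3_mid in the frame of carrier_handle between -0.079 and 0.079 m and x of brush4_mid in the frame of carrier_handle between -0.106 and 0.106 m and y of brush4_mid in the frame of carrier_handle between -0.079 and 0.079 m and value of joint leaf2 below 1.5 rad), for 0.2 s.
2. the last leaf is folded flat over the middle leaf, the middle leaf still out (value of joint leaf3 above 2.9 rad and value of joint leaf2 below 1.5 rad), for 0.2 s.
3. the middle leaf, with the last on it, is folded flat over the first, the first not yet home (value of joint leaf3 above 2.8 rad and value of joint leaf2 above 2.9 rad and value of joint leaf1 below 1.35 rad), for 0.2 s.
4. the folded stack is at its stop beside the mat (value of joint each of leaf3, leaf2 above 2.8 rad and value of joint leaf1 above 1.45 rad), for 0.2 s.
5. the carrier is lifted clear of the table, level, with every brush in it (height (world z) of carrier_handle above 0.084 m and angle between carrier_handle's own z axis and vertical below 0.3 rad and x of brush1_mid in the frame of carrier_handle between -0.106 and 0.106 m and y of brush1_mid in the frame of carrier_handle between -0.079 and 0.079 m and z of each of brush1_mid, brush2_mid, brush3_mid, brush4_mid in the frame of carrier_handle below -0.024 m and x of brush2_mid in the frame of carrier_handle between -0.106 and 0.106 m and y of brush2_mid in the frame of carrier_handle between -0.079 and 0.079 m and x of brush3_mid in the frame of carrier_handle between -0.106 and 0.106 m and y of brush3_mid in the frame of carrier_handle between -0.079 and 0.079 m and x of brush4_mid in the frame of carrier_handle between -0.106 and 0.106 m and y of brush4_mid in the frame of carrier_handle between -0.079 and 0.079 m), for 0.2 s.
At the end, for the whole second after the job is handed in: Every brush lies inside the carrier below its rim; the carrier stands flat on the mat, released and at rest, centred to 20 mm and square to 0.15 rad (either way round); leaves 2 and 3 are folded past 2.8 rad and leaf 1 is past 1.4 rad (x of brush1_mid in the frame of carrier_handle between -0.106 and 0.106 m and y of brush1_mid in the frame of carrier_handle between -0.079 and 0.079 m and z of each of brush1_mid, brush2_mid, brush3_mid, brush4_mid in the frame of carrier_handle below -0.024 m and x of brush2_mid in the frame of carrier_handle between -0.106 and 0.106 m and y of brush2_mid in the frame of carrier_handle between -0.079 and 0.079 m and x of brush3_mid in the frame of carrier_handle between -0.106 and 0.106 m and y of brush3_mid in the frame of carrier_handle between -0.079 and 0.079 m and x of brush4_mid in the frame of carrier_handle between -0.106 and 0.106 m and y of brush4_mid in the frame of carrier_handle between -0.079 and 0.079 m and value of joint each of leaf3, leaf2 above 2.8 rad and value of joint leaf1 above 1.4 rad and horizontal distance between carrier_handle and bay_mid below 0.02 m and angle between the x axis of carrier_handle and the x axis of bay_mid, either way round below 0.15 rad and angle between carrier_handle's own z axis and vertical below 0.06 rad and height (world z) of carrier_handle below 0.078 m and linear speed of carrier below 0.02 m/s); the robot touches nothing.
It fails at once if the carrier is tipped by more than about 25 degrees (angle between carrier_handle's own z axis and vertical above 0.45 rad).
It fails at once if the jar is pushed more than 6 cm away (distance of jar from where it was at the start of the episode above 0.06 m).
It fails at once if the tub is pushed more than 6 cm away (distance of tub from where it was at the start of the episode above 0.06 m).
Of brush1, brush2, brush3, brush4 only 2 to 4 are there at a start; the rules pass over those that are not, and their reading is None.
At some moment in a run one of brush1, brush2, brush3, brush4 may be knocked a few centimetres aside while the robot is not near it.
Once in a run the grip may slacken for a moment while it holds something.
It also fails if it takes over 210 s, if anything falls off the work surface, if the arm or the gripper's body presses on something with over 40 N, if the wrist force passes 120 N, or if a joint passes its speed limit or range.

## Working session

There is one attempt and no reset: what is moved stays moved. The work goes in short steps, Python scripts to look and compute and a tool call to move; the robot and the scene stay as the last step left them, time stands still between calls to the robot, and variables do not carry over. Pictures are saved under pics/ and viewed, about 12 in all and at most 16, crops included, and the job is handed in when it is done.

Besides the shell and the picture viewer there is one more tool, called after "Emit:" as name(argument=value, ...) on one line, values as JSON. apply_moves: Moves the arm, as the interface text tells. Its arguments: {"type":"object","properties":{"delta_pos":{"type":"array"},"twist":{"type":"array"},"grip":{"type":"number"}},"required":["delta_pos","twist"]}

```bash
mkdir -p pics; ls; cat > h.py <<'E'
import numpy as np, cv2
from station import state, camera, calibration, close_job, masks_of
from scipy.spatial.transform import Rotation as Ro
def save(n,img): cv2.imwrite(f'pics/{n}.png',cv2.cvtColor(img,cv2.COLOR_RGB2BGR))
def tcp():
    s=state(); return np.array(s['eef_pos']),Ro.from_euler('xyz',s['orientation']).as_matrix()
def cam(name,pose=None):
    c=calibration(name); K=np.array([[c['fx'],0,c['cx']],[0,c['fy'],c['cy']],[0,0,1]])
    if 'hand_eye' in c:
        H=np.array(c['hand_eye']); p,R=pose or tcp()
        Rw=R@H[:3,:3]; t=R@H[:3,3]+p
        return K,Rw.T,-Rw.T@t
    return K,np.array(c['R']),np.array(c['t'])
def ray(C,uv,z):
    K,R,t=C; d=R.T@np.linalg.inv(K)@np.array([uv[0],uv[1],1.]); o=-R.T@t
    return (o+d*(z-o[2])/d[2])
def proj(C,X):
    K,R,t=C; x=K@(R@np.array(X,float)+t); return x[:2]/x[2]
E
python3 - <<'E'
from h import *
s=state(); print(s)
a=camera('scene');b=camera('side');save('scene0',a);save('side0',b)
for n in ('scene','side'):
    K,R,t=cam(n); print(n,K[0,0],-R.T@t,R[2])
    for o in ('brush1_mid','carrier','jar','tub','knob1','leaf1','leaf3'):
        for m in masks_of(n,o): print(o,round(m['score'],2),m['extent'],m['pixels'].sum())
E
```

```text
pics
{'clock': 0.0, 'q': array([ 1.4362106 ,  0.50181747, -0.4267658 ,  1.55144917,  0.22081872,
        1.13828636, -0.21030256]), 'joint_velocities': array([-4.79297306e-05,  1.05898036e-03, -1.21084984e-03,  1.09077812e-04,
       -3.88964810e-04, -4.03113760e-04,  6.98499537e-04]), 'tau': array([ 6.50766870e-04, -5.66588831e+01, -5.81658527e+00, -2.79106879e+01,
       -6.89255563e-02,  3.08252312e-02,  1.61268035e-04]), 'eef_pos': array([ 251.47419741, -598.65486053,  236.69547707]), 'orientation': array([-3.13968934e+00, -3.27423540e-05,  3.97823400e-01]), 'force': array([-0.07592812,  0.34060771,  0.16010525]), 'ft_torque': array([0.04051798, 0.03063668, 0.04253714]), 'gripper_width': 0.9981335309681347}
scene 447.20523611421834 [1361.81183244   41.36346729  737.625371  ] [-0.79060694 -0.07268556 -0.60799463]
brush1_mid 0.66 [229.5, 160.8, 254.9, 177.9] 292
brush1_mid 0.58 [236.4, 183.3, 266.3, 199.5] 360
brush1_mid 0.57 [276.4, 168.3, 300.0, 191.2] 307
carrier 0.91 [321.2, 192.3, 426.2, 276.4] 6293
jar 0.88 [319.9, 160.0, 339.7, 197.2] 516
tub 0.59 [189.8, 160.4, 218.6, 188.6
[... 478 characters left out ...]
d 0.57 [288.8, 209.5, 304.2, 236.5] 283
brush1_mid 0.57 [323.3, 209.3, 345.9, 232.3] 402
carrier 0.97 [136.6, 246.9, 251.4, 331.9] 7832
jar 0.65 [278.3, 259.0, 300.2, 295.6] 738
jar 0.35 [328.0, 162.1, 343.7, 183.9] 268
tub 0.72 [312.2, 179.3, 332.2, 207.8] 498
knob1 0.81 [218.7, 147.0, 247.3, 212.7] 689
knob1 0.76 [221.1, 167.9, 246.8, 213.3] 584
knob1 0.74 [206.6, 137.8, 303.4, 212.5] 3529
knob1 0.74 [309.8, 176.5, 334.7, 208.4] 552
leaf1 0.7 [219.9, 171.8, 244.5, 213.2] 563
leaf1 0.68 [217.0, 191.6, 231.7, 213.7] 236
leaf1 0.62 [216.7, 150.6, 246.2, 212.1] 663
leaf3 0.7 [219.9, 171.8, 244.5, 213.2] 563
leaf3 0.68 [217.0, 191.6, 231.7, 213.7] 236
leaf3 0.62 [216.7, 150.6, 246.2, 212.1] 663
```

View pics/scene0.png

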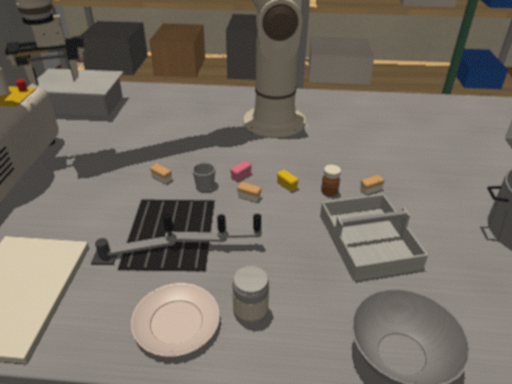

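View pics/side0.png

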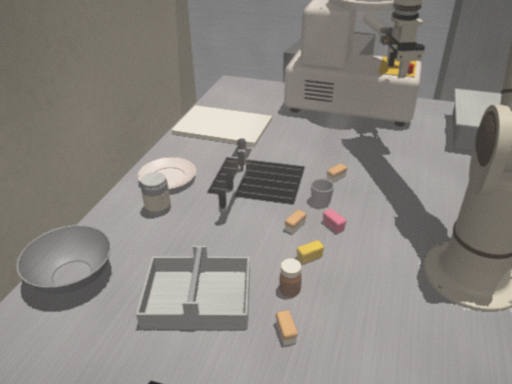

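Three wooden brushes: scene (161,172), (249,191), (372,184). The pink (241,171) and yellow (287,180) look-alikes stay put. The carrier is at (370,235) and the mat at (170,233), with the guard across it.

```bash
python3 - <<'E'
from h import *
C={}
for n in ('scene','side'):
    img=cv2.cvtColor(cv2.imread(f'pics/{n}0.png'),cv2.COLOR_BGR2RGB); C[n]=cam(n)
    hsv=cv2.cvtColor(img,cv2.COLOR_RGB2HSV)
    m=cv2.inRange(hsv,(6,100,120),(20,255,255))
    k,l,st,ce=cv2.connectedComponentsWithStats(m)
    for i in range(1,k):
        if st[i,4]<40 or st[i,1]<120 and n=='scene': continue
        pts=np.argwhere(l==i)[:,::-1]
        w=np.array([ray(C[n],p,30)[:2] for p in pts],np.float32)
        print(n,'wood',ce[i].round(),st[i,4],cv2.minAreaRect(w), w.mean(0).round())
for n,u in {'scene':[(138,201),(215,201),(209,268),(123,267)],'side':[(230,160),(304,163),(297,200),(212,193)]}.items():
    print(n,'mat',[ray(C[n],p,3)[:2].round() for p in u])
print('knob bottoms/top scene',[ray(C['scene'],p,92)[:2].round() for p in [(102,241),(168,217),(221,217),(257,216)]])
print('car scene rim',[ray(C['scene'],p,45)[:2].round() for p in [(321,207),(386,197),(421,258),(354,267)]])
print('car side rim',[ray(C['side'],p,45)[:2].round() for p in [(148,257),(250,258),(250,322),(141,321)]])
for n,o in (('scene','jar'),('scene','tub'),('side','jar'),('side','tub')):pass
print('jar',ray(C['scene'],(331,171),75)[:2],ray(C['side'],(291,267),75)[:2]);print('tub',ray(C['scene'],(204,169),55)[:2],ray(C['side'],(322,186),55)[:2])
a=cv2.imread('pics/scene0.png')[180:290,90:280]; b=cv2.imread('pics/side0.png')[120:240,190:350]
cv2.imwrite('pics/c1.png',np.vstack([cv2.resize(a,(560,324),interpolation=2),cv2.resize(b,(560,270),interpolation=2)]))
E
```

```text
scene wood [160. 169.] 142 ((362.88427734375, -300.62335205078125), (62.74832534790039, 30.847103118896484), 57.42495346069336) [ 363. -300.]
scene wood [372. 180.] 156 ((359.0541687011719, 281.3257141113281), (30.481990814208984, 64.58900451660156), 31.998397827148438) [359. 282.]
scene wood [249. 188.] 172 ((423.7418212890625, -46.195396423339844), (61.35732650756836, 32.96125030517578), 69.79039001464844) [424. -46.]
side wood [339. 168.] 61 ((359.899658203125, -296.95977783203125), (48.050968170166016, 25.61933135986328), 60.75121307373047) [ 358. -299.]
side wood [295. 217.] 135 ((423.26495361328125, -41.78453063964844), (56.9909782409668, 26.052330017089844), 68.5201187133789) [425. -41.]
side wood [286. 323.] 309 ((360.445556640625, 284.7178039550781), (25.783357620239258, 59.54486083984375), 30.79754066467285) [360. 285.]
scene mat [array([ 474., -334.]), array([ 454., -133.]), array([ 690., -109.]), array([ 706., -299.])]
side mat [array([ 693., -290.]), array([ 469., -340.]), array([ 444., -149.]), array([ 681., -111.])]
knob bottoms/top scene [array([ 718., -324.]), array([ 630., -206.]), array([619., -90.]), array([608., -11.])]
car scene rim [array([504., 139.]), array([449., 303.]), array([657., 346.]), array([697., 201.])]
car side rim [array([701., 212.]), array([481., 147.]), array([425., 315.]), array([628., 376.])]
jar [390.6348841 165.1481527] [379.85993211 176.5438924 ]
tub [ 384.81017232 -170.88951138] [ 380.71164565 -161.18108412]
```

View pics/c1.png

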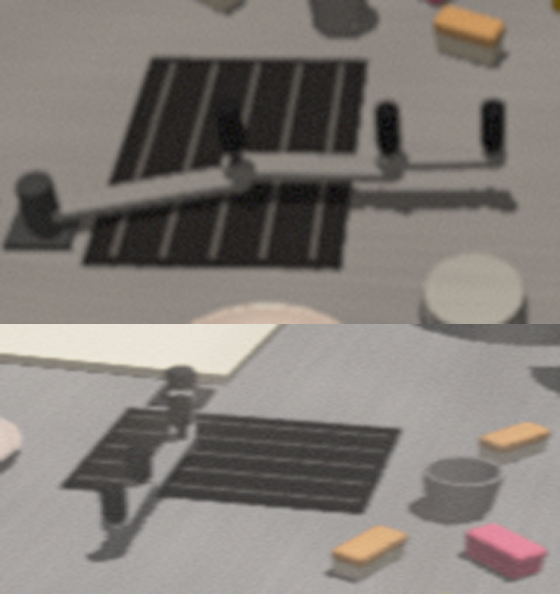

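Crop: post at scene (102,245), knobs 1, 2 and 3 at (168,224), (221,224) and (257,222), with the leaves nearly in line. Next I'll work out a look-down pose for the wrist camera.

```bash
cat >> h.py <<'E'
def mv(x,y,z,yaw=None):
    p,R=tcp(); 
    y0=np.arctan2(R[1,0],R[0,0]); yaw=y0 if yaw is None else yaw
    Rt=Ro.from_euler('xyz',[np.pi,0,yaw]).as_matrix()
    w=Ro.from_matrix(R.T@Rt).as_rotvec(); d=R.T@(np.array([x,y,z])-p)
    print('at',p.round(1),'yaw',round(y0,3),'->',d.round(1).tolist(),w.round(3).tolist(),'rows',int(max(np.ceil(np.linalg.norm(d)/50),np.ceil(np.degrees(np.linalg.norm(w))/8.59))))
E
python3 - <<'E'
from h import *
c=calibration('wrist');print(c['fx'],np.array(c['hand_eye']).round(3))
mv(430,-230,400,0.0)
E
```

```text
303.3723193011364 [[ 0.00000e+00 -9.68000e-01 -2.51000e-01  6.67320e+01]
 [ 1.00000e+00  0.00000e+00 -1.00000e-03  8.86000e-01]
 [ 1.00000e-03 -2.51000e-01  9.68000e-01 -1.47279e+02]
 [ 0.00000e+00  0.00000e+00  0.00000e+00  1.00000e+00]]
at [ 251.8 -599.2  237.8] yaw 0.398 -> [307.3, -271.4, -162.3] [0.0, 0.0, 0.398] rows 9
```

Emit:
apply_moves(delta_pos=[[307, -271, -162], [307, -271, -162], [307, -271, -162], [307, -271, -162], [307, -271, -162], [307, -271, -162], [307, -271, -162], [307, -271, -162], [307, -271, -162], [307, -271, -162]], twist=[[0, 0, 0.398], [0, 0, 0.398], [0, 0, 0.398], [0, 0, 0.398], [0, 0, 0.398], [0, 0, 0.398], [0, 0, 0.398], [0, 0, 0.398], [0, 0, 0.398], [0, 0, 0.398]])

```text
clock: 1.8
eef_pos: [433.8, -224.4, 402.8]
orientation: [3.14, -0.006, 0.01]
force: [1.4, -0.2, 0.2]
gripper_width: 0.999
```

Emit:
apply_moves(delta_pos=[[0, 0, 0], [0, 0, 0]], twist=[[0, 0, 0], [0, 0, 0]])

```text
clock: 2.0
eef_pos: [429.0, -231.7, 399.2]
orientation: [3.141, 0.001, -0.002]
force: [-0.5, 0.7, 0.2]
gripper_width: 1.0
```

```bash
python3 - <<'E'
from h import *
P=tcp();print(P[0],state()['orientation'],state()['q'].round(2)); im=camera('wrist'); save('w1',im)
np.savez('w1.npz',p=P[0],R=P[1])
C=cam('wrist',P)
for o in ('brush1_mid','carrier','knob1','tub','jar'):
    for m in masks_of('wrist',o): print(o,round(m['score'],2),m['extent'])
cv2.imwrite('pics/w1x.png',cv2.resize(cv2.imread('pics/w1.png'),(800,600),interpolation=2))
E
```

```text
[ 428.96276515 -231.66838979  399.19096613] [ 3.14144286e+00  1.07118113e-03 -2.06185277e-03] [ 1.01  0.08 -0.61  1.71  0.05  1.36 -1.18]
brush1_mid 0.84 [77.8, 167.5, 119.6, 201.3]
brush1_mid 0.81 [131.9, 138.3, 171.4, 164.6]
brush1_mid 0.63 [157.3, 185.5, 189.6, 214.6]
carrier 0.83 [0.1, 20.0, 43.3, 130.5]
knob1 0.97 [88.7, 16.5, 172.2, 39.0]
knob1 0.7 [88.9, 10.5, 250.0, 41.4]
tub 0.93 [204.6, 159.0, 241.9, 196.6]
tub 0.54 [0.0, 18.5, 42.2, 131.1]
tub 0.3 [87.4, 0.4, 349.4, 134.2]
jar 0.79 [6.1, 160.6, 51.7, 193.2]
```

View pics/w1x.png

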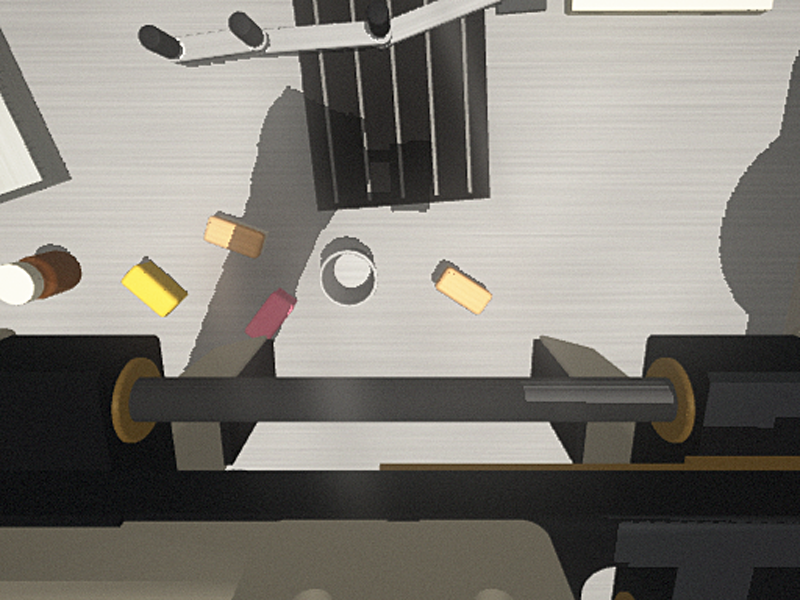

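Wrist view (800x600): brush A at (463,289), brush B at (235,236), cup at (348,272), pink at (270,313), yellow at (155,288), knobs 3, 2 and 1 at (160,42), (247,32) and (378,20).

```bash
cat >> h.py <<'E'
def wood(im,C,z=33):
    m=cv2.inRange(cv2.cvtColor(im,cv2.COLOR_RGB2HSV),(8,60,90),(21,255,255))
    m[225:]=0
    m=cv2.morphologyEx(m,cv2.MORPH_OPEN,np.ones((3,3))); k,l,st,ce=cv2.connectedComponentsWithStats(m)
    for i in range(1,k):
        if st[i,4]<150: continue
        w=np.array([ray(C,p,z)[:2] for p in np.argwhere(l==i)[:,::-1]],np.float32)
        (c,s,a)=cv2.minAreaRect(w); a=a if s[0]>s[1] else a+90
        print('wood px',ce[i].round(),st[i,4],'c',np.round(c,1),'mean',w.mean(0).round(1),'size',np.round(s,1),'long axis deg',round(a,1))
E
python3 - <<'E'
from h import *
d=np.load('w1.npz');C=cam('wrist',(d['p'],d['R']))
im=cv2.cvtColor(cv2.imread('pics/w1.png'),cv2.COLOR_BGR2RGB)
wood(im,C)
f=.64
print('mat near corners',[ray(C,(x*f,y*f),3)[:2].round() for x,y in [(318,210),(490,197)]])
print('knob tops 92:',[ray(C,(x*f,y*f),92)[:2].round() for x,y in [(152,37),(240,22),(376,6)]], 'leafpins z~40',[ray(C,(x*f,y*f),z)[:2].round() for x,y,z in [(177,51,50),(261,43,50),(382,38,40)]])
print('tub',ray(C,(348*f,276*f),55)[:2])
mv(364,-300,150,np.radians(57-90))
E
```

```text
wood px [151. 151.] 586 c [426.3 -49.1] mean [426.  -51.3] size [62.5 31.6] long axis deg 69.4
wood px [ 29. 177.] 218 c [383.4 166.7] mean [382.1 164.6] size [47. 27.] long axis deg 15.0
mat near corners [array([ 452., -136.]), array([ 466., -331.])]
knob tops 92: [array([608., -15.]), array([620., -92.]), array([ 632., -210.])] leafpins z~40 [array([606., -17.]), array([613., -98.]), array([ 619., -213.])]
tub [ 386.82403788 -174.30316555]
at [ 429.4 -231.2  399.3] yaw -0.002 -> [-65.2, 69.1, 249.3] [-0.0, 0.001, 0.574] rows 6
```

```bash
python3 - <<'E'
from h import *
d=np.load('w1.npz');C=cam('wrist',(d['p'],d['R']))
im=cv2.cvtColor(cv2.imread('pics/w1.png'),cv2.COLOR_BGR2RGB)
hsv=cv2.cvtColor(im,cv2.COLOR_RGB2HSV);print(hsv[180:190:3,290:304:4].tolist())
m=cv2.inRange(hsv,(8,60,90),(28,255,255)); m[225:]=0; m[:,:260]=0; m[:,340:]=0
w=np.array([ray(C,p,33)[:2] for p in np.argwhere(m>0)[:,::-1]],np.float32); print(len(w),cv2.minAreaRect(w))
mv(364,-300,150,np.radians(57))
E
```

```text
[[[23, 84, 252], [22, 90, 251], [22, 89, 251], [16, 120, 200]], [[23, 87, 252], [23, 86, 252], [22, 88, 251], [23, 84, 252]], [[22, 88, 251], [23, 80, 252], [23, 88, 251], [22, 90, 251]], [[23, 87, 253], [22, 89, 251], [23, 82, 253], [22, 89, 250]]]
602 ((365.955078125, -299.5919494628906), (62.846683502197266, 30.661426544189453), 56.926971435546875)
at [ 429.4 -231.2  399.3] yaw -0.002 -> [-65.2, 69.1, 249.3] [-0.001, 0.0, -0.997] rows 7
```

Emit:
apply_moves(delta_pos=[[-65, 69, 249], [-65, 69, 249], [-65, 69, 249], [-65, 69, 249], [-65, 69, 249], [-65, 69, 249], [-65, 69, 249], [-65, 69, 249], [-65, 69, 249]], twist=[[0, 0, -0.997], [0, 0, -0.997], [0, 0, -0.997], [0, 0, -0.997], [0, 0, -0.997], [0, 0, -0.997], [0, 0, -0.997], [0, 0, -0.997], [0, 0, -0.997]])

```text
clock: 3.2
eef_pos: [365.1, -299.8, 150.9]
orientation: [3.141, -0.0, 0.994]
force: [0.3, 0.2, 0.4]
gripper_width: 1.001
```

```bash
python3 - <<'E'
from h import *
print(state()['q'].round(2)); mv(365,-300,20,np.radians(57))
E
```

```text
[ 1.17  0.33 -0.62  2.06  0.26  0.83 -0.18]
at [ 365.1 -299.8  150.9] yaw 0.994 -> [-0.3, -0.1, 130.9] [0.001, -0.0, -0.001] rows 3
```

Emit:
apply_moves(delta_pos=[[0, 0, 40], [0, 0, 80], [0, 0, 110], [0, 0, 131], [0, 0, 131], [0, 0, 131]], twist=[[0, 0, 0], [0, 0, 0], [0, 0, 0], [0, 0, 0], [0, 0, 0], [0, 0, 0]])

```text
clock: 3.8
eef_pos: [365.6, -299.6, 20.4]
orientation: [3.141, 0.0, 0.996]
force: [0.9, -0.0, 1.4]
gripper_width: 1.001
```

Emit:
apply_moves(delta_pos=[[0, 0, 0], [0, 0, 0], [0, 0, 0], [0, 0, 0], [0, 0, 0], [0, 0, 0], [0, 0, 0], [0, 0, 0]], twist=[[0, 0, 0], [0, 0, 0], [0, 0, 0], [0, 0, 0], [0, 0, 0], [0, 0, 0], [0, 0, 0], [0, 0, 0]], grip=15)

```text
clock: 4.6
eef_pos: [364.8, -299.4, 19.7]
orientation: [-3.142, -0.0, 0.997]
force: [-0.3, -0.1, 0.5]
gripper_width: 0.351
```

Emit:
apply_moves(delta_pos=[[0, 0, -30], [0, 0, -80], [0, 0, -130], [0, 0, -180], [0, 0, -200], [0, 0, -200]], twist=[[0, 0, 0], [0, 0, 0], [0, 0, 0], [0, 0, 0], [0, 0, 0], [0, 0, 0]])

```text
clock: 5.2
eef_pos: [366.7, -301.0, 223.1]
orientation: [3.135, 0.002, 0.997]
force: [-0.4, 0.1, -0.4]
gripper_width: 0.323
```

```bash
python3 - <<'E'
from h import *
print(state()['gripper_width']*91.8); mv(470,150,350,np.radians(17+90))
mv(470,150,350,np.radians(17-90))
E
```

```text
29.625138584634644
at [ 366.7 -301.   223.1] yaw 0.997 -> [434.5, -157.3, -128.9] [0.005, 0.005, -0.871] rows 10
at [ 366.7 -301.   223.1] yaw 0.997 -> [434.5, -157.3, -128.9] [0.006, -0.006, 2.271] rows 16
```

```bash
python3 - <<'E'
from h import *
mv(582,185,360,np.radians(107))
E
```

```text
at [ 366.7 -301.   223.1] yaw 0.997 -> [524.7, -82.3, -138.6] [0.005, 0.005, -0.871] rows 11
```

Emit:
apply_moves(delta_pos=[[10, 0, -50], [50, -10, -80], [100, -20, -120], [150, -30, -138], [200, -40, -138], [250, -50, -138], [300, -60, -138], [350, -70, -138], [400, -80, -138], [445, -82, -138]], twist=[[0, 0, 0], [0, 0, -0.1], [0, 0, -0.2], [0, 0, -0.3], [0, 0, -0.4], [0, 0, -0.5], [0, 0, -0.6], [0, 0, -0.7], [0, 0, -0.8], [0, 0, -0.871]])

```text
clock: 6.2
eef_pos: [528.9, 103.9, 356.1]
orientation: [-3.14, 0.0, 1.871]
force: [0.7, -0.1, 0.6]
gripper_width: 0.32
```

```bash
python3 - <<'E'
from h import *
mv(582,185,360,np.radians(107)); print(state()['gripper_width']*91.8,state()['q'].round(2))
E
```

```text
at [528.9 103.9 356.1] yaw 1.871 -> [61.8, 74.7, -4.0] [-0.002, 0.0, 0.003] rows 2
29.353245750466552 [ 0.62  0.33 -1.08  1.66  0.3   1.33 -0.21]
```

Emit:
apply_moves(delta_pos=[[30, 37, 0], [62, 75, -4], [62, 75, -4], [62, 75, -4]], twist=[[0, 0, 0], [0, 0, 0], [0, 0, 0], [0, 0, 0]])

```text
clock: 6.6
eef_pos: [581.7, 186.1, 359.1]
orientation: [-3.138, -0.002, 1.873]
force: [-0.1, 0.5, -1.1]
gripper_width: 0.321
```

```bash
python3 - <<'E'
from h import *
P=tcp();print(P[0]); im=camera('wrist'); save('w2',im); np.savez('w2.npz',p=P[0],R=P[1])
for m in masks_of('wrist','carrier'): print(m['score'],m['extent'])
cv2.imwrite('pics/w2x.png',cv2.resize(cv2.imread('pics/w2.png'),(800,600),interpolation=2))
E
```

```text
[581.74274092 186.05436197 359.13166484]
0.74 [187.1, 43.2, 342.2, 167.2]
```

View pics/w2x.png

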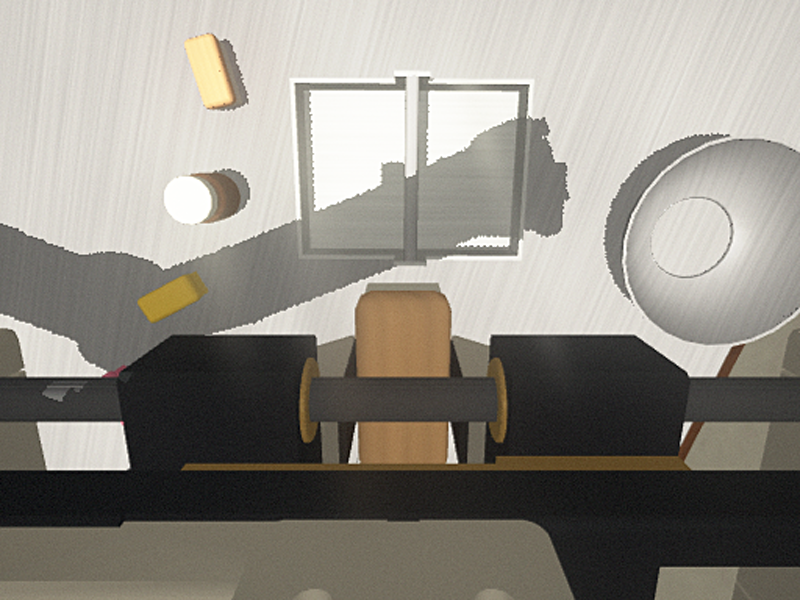

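Wrist view: brush A is held. Carrier rim corners are about (291,79), (534,80), (521,258) and (299,257); the handle runs from (412,73) to (410,264). Brush C is at (210,70) and the jar at (190,198).

```bash
python3 - <<'E'
from h import *
d=np.load('w2.npz');C=cam('wrist',(d['p'],d['R'])); f=.64
c=np.array([ray(C,(x*f,y*f),45)[:2] for x,y in [(291,79),(534,80),(521,258),(299,257)]]); print(c.round(1),c.mean(0))
e=[c[1]-c[0],c[2]-c[1],c[3]-c[2],c[0]-c[3]]; print([(np.linalg.norm(v).round(1),np.degrees(np.arctan2(v[1],v[0])).round(1)) for v in e])
h=np.array([ray(C,(x*f,y*f),78)[:2] for x,y in [(412,73),(410,264)]]);print('handle',h.round(1),h.mean(0))
im=cv2.cvtColor(cv2.imread('pics/w2.png'),cv2.COLOR_BGR2RGB)
m=cv2.inRange(cv2.cvtColor(im,cv2.COLOR_RGB2HSV),(8,60,90),(28,255,255)); m[100:]=0
w=np.array([ray(C,p,33)[:2] for p in np.argwhere(m>0)[:,::-1]],np.float32); print(len(w),cv2.minAreaRect(w))
E
```

```text
[[440.8 295.6]
 [650.2 359.7]
 [696.9 204.2]
 [487.6 139.9]] [568.86875313 249.84044121]
[(np.float64(219.0), np.float64(17.0)), (np.float64(162.5), np.float64(-73.3)), (np.float64(219.0), np.float64(-162.9)), (np.float64(162.6), np.float64(106.7))]
handle [[544.8 326.7]
 [592.  171.8]] [568.40540072 249.24889353]
1019 ((365.0189514160156, 280.623046875), (31.50155258178711, 63.03520584106445), 31.42428970336914)
```

```bash
python3 - <<'E'
from h import *
mv(615,303.3,130,np.radians(107))
mv(615,303.3,31,np.radians(107))
E
```

```text
at [582.3 182.5 360.2] yaw 1.867 -> [106.1, 67.1, 229.9] [-0.003, 0.001, -0.0] rows 6
at [582.3 182.5 360.2] yaw 1.867 -> [106.2, 67.4, 328.9] [-0.003, 0.001, -0.0] rows 8
```

Emit:
apply_moves(delta_pos=[[30, 20, 30], [65, 40, 65], [106, 67, 105], [106, 67, 150], [106, 67, 200], [106, 67, 230], [106, 67, 230], [106, 67, 230], [106, 67, 230]], twist=[[0, 0, 0], [0, 0, 0], [0, 0, 0], [0, 0, 0], [0, 0, 0], [0, 0, 0], [0, 0, 0], [0, 0, 0], [0, 0, 0]])

```text
clock: 7.6
eef_pos: [617.7, 304.5, 135.0]
orientation: [3.137, -0.001, 1.866]
force: [0.8, 1.1, -0.0]
gripper_width: 0.324
```

```bash
python3 - <<'E'
from h import *
mv(615,303.3,31,np.radians(107)); mv(615,303.3,31,np.radians(107)); print(state()['gripper_width']*91.8)
E
```

```text
at [617.7 304.5 135. ] yaw 1.866 -> [-0.5, -3.4, 104.0] [0.004, -0.001, -0.002] rows 3
at [617.7 304.5 135. ] yaw 1.866 -> [-0.5, -3.4, 104.0] [0.004, -0.001, -0.002] rows 3
29.765485643402354
```

Emit:
apply_moves(delta_pos=[[0, -2, 30], [0, -2, 60], [0, -2, 85], [0, -2, 99], [0, -2, 99], [0, -2, 99]], twist=[[0, 0, 0], [0, 0, 0], [0, 0, 0], [0, 0, 0], [0, 0, 0], [0, 0, 0]])

```text
clock: 8.2
eef_pos: [615.1, 304.8, 34.8]
orientation: [3.139, -0.001, 1.867]
force: [0.7, 0.8, -0.1]
gripper_width: 0.323
```

Emit:
apply_moves(delta_pos=[[0, 0, 2], [0, 0, 2], [0, 0, 2], [0, 0, 2], [0, 0, 2], [0, 0, 2]], twist=[[0, 0, 0], [0, 0, 0], [0, 0, 0], [0, 0, 0], [0, 0, 0], [0, 0, 0]], grip=44)

```text
clock: 8.8
eef_pos: [613.9, 304.0, 30.8]
orientation: [3.142, -0.0, 1.868]
force: [-0.5, -0.8, 0.2]
gripper_width: 0.476
```

Emit:
apply_moves(delta_pos=[[0, 0, -30], [0, 0, -75], [0, 0, -120], [0, 0, -160], [0, 0, -160], [0, 0, -160]], twist=[[0, 0, 0], [0, 0, 0], [0, 0, 0], [0, 0, 0], [0, 0, 0], [0, 0, 0]])

```text
clock: 9.4
eef_pos: [614.4, 304.3, 192.0]
orientation: [3.139, 0.0, 1.868]
force: [0.2, 0.2, -0.7]
gripper_width: 0.477
```

```bash
python3 - <<'E'
from h import *
mv(365,280.6,190,np.radians(121.4)); print(state()['q'].round(2))
E
```

```text
at [614.4 304.3 192. ] yaw 1.868 -> [50.3, -245.4, 1.4] [0.002, 0.0, -0.251] rows 6
[ 0.07  0.74 -0.9   1.48  0.6   1.2  -0.62]
```

Emit:
apply_moves(delta_pos=[[8, -40, 0], [16, -80, 1], [25, -125, 1], [34, -170, 1], [42, -210, 1], [50, -245, 1], [50, -245, 1], [50, -245, 1], [50, -245, 1]], twist=[[0, 0, -0.05], [0, 0, -0.1], [0, 0, -0.15], [0, 0, -0.2], [0, 0, -0.25], [0, 0, -0.25], [0, 0, -0.25], [0, 0, -0.25], [0, 0, -0.25]], grip=91)

```text
clock: 10.3
eef_pos: [365.9, 279.8, 189.3]
orientation: [-3.141, -0.0, 2.116]
force: [0.6, 0.7, -0.4]
gripper_width: 0.989
```

```bash
python3 - <<'E'
from h import *
mv(364,281,20,np.radians(121.4)); print(state()['q'].round(2))
camera('side')
for m in masks_of('side','brush1_mid'): print(m['score'],m['extent'])
E
```

```text
at [365.9 279.8 189.3] yaw 2.116 -> [1.9, -1.0, 169.3] [-0.0, -0.0, -0.003] rows 4
[ 0.26  0.41 -1.16  2.04  0.46  0.98 -0.59]
0.73 [295.2, 244.8, 307.9, 261.9]
0.43 [218.6, 190.2, 233.7, 210.1]
```

Emit:
apply_moves(delta_pos=[[1, 0, 45], [2, -1, 90], [2, -1, 130], [2, -1, 155], [2, -1, 170], [2, -1, 170], [2, -1, 170]], twist=[[0, 0, 0], [0, 0, 0], [0, 0, 0], [0, 0, 0], [0, 0, 0], [0, 0, 0], [0, 0, 0]])

```text
clock: 11.1
eef_pos: [363.3, 281.8, 19.6]
orientation: [-3.141, -0.001, 2.118]
force: [0.3, 0.1, 1.3]
gripper_width: 0.99
```

Emit:
apply_moves(delta_pos=[[0, 0, 0], [0, 0, 0], [0, 0, 0], [0, 0, 0], [0, 0, 0], [0, 0, 0], [0, 0, 0], [0, 0, 0]], twist=[[0, 0, 0], [0, 0, 0], [0, 0, 0], [0, 0, 0], [0, 0, 0], [0, 0, 0], [0, 0, 0], [0, 0, 0]], grip=15)

```text
clock: 11.9
eef_pos: [363.1, 281.3, 19.7]
orientation: [3.142, 0.0, 2.118]
force: [-0.6, 0.3, 0.1]
gripper_width: 0.346
```

Emit:
apply_moves(delta_pos=[[0, 0, -30], [0, 0, -80], [0, 0, -130], [0, 0, -150], [0, 0, -150], [0, 0, -150]], twist=[[0, 0, 0], [0, 0, 0], [0, 0, 0], [0, 0, 0], [0, 0, 0], [0, 0, 0]])

```text
clock: 12.5
eef_pos: [363.3, 280.7, 169.5]
orientation: [3.141, 0.001, 2.117]
force: [0.1, -1.3, -1.3]
gripper_width: 0.324
```

```bash
python3 - <<'E'
from h import *
mv(637.2,230.7,170,np.radians(107)); print(state()['gripper_width']*91.8)
E
```

```text
at [363.3 280.7 169.5] yaw 2.117 -> [-185.0, 208.1, -0.3] [0.0, 0.001, 0.25] rows 6
29.771713643341872
```

Emit:
apply_moves(delta_pos=[[-25, 28, 0], [-55, 62, 0], [-85, 96, 0], [-115, 130, 0], [-150, 168, 0], [-185, 208, 0], [-185, 208, 0], [-185, 208, 0], [-185, 208, 0], [-185, 208, 0]], twist=[[0, 0, 0.05], [0, 0, 0.1], [0, 0, 0.15], [0, 0, 0.2], [0, 0, 0.25], [0, 0, 0.25], [0, 0, 0.25], [0, 0, 0.25], [0, 0, 0.25], [0, 0, 0.25]])

```text
clock: 13.5
eef_pos: [634.7, 232.7, 169.0]
orientation: [-3.14, -0.0, 1.871]
force: [0.8, 0.3, -1.0]
gripper_width: 0.323
```

```bash
python3 - <<'E'
from h import *
mv(637.2,230.7,31,np.radians(107)); print(state()['gripper_width']*91.8)
E
```

```text
at [634.7 232.7 169. ] yaw 1.871 -> [-2.7, 2.0, 138.0] [-0.002, -0.0, 0.003] rows 3
29.621197481896992
```

Emit:
apply_moves(delta_pos=[[-1, 1, 40], [-2, 1, 80], [-2, 1, 115], [-2, 1, 138], [-2, 1, 138], [-2, 1, 138], [-2, 1, 138]], twist=[[0, 0, 0], [0, 0, 0], [0, 0, 0], [0, 0, 0], [0, 0, 0], [0, 0, 0], [0, 0, 0]])

```text
clock: 14.2
eef_pos: [639.4, 231.1, 34.1]
orientation: [3.138, -0.001, 1.869]
force: [0.9, 0.1, -0.5]
gripper_width: 0.328
```

Emit:
apply_moves(delta_pos=[[0, 0, 0], [0, 0, 0], [0, 0, 0], [0, 0, 0], [0, 0, 0], [0, 0, 0]], twist=[[0, 0, 0], [0, 0, 0], [0, 0, 0], [0, 0, 0], [0, 0, 0], [0, 0, 0]], grip=44)

```text
clock: 14.8
eef_pos: [638.5, 229.9, 31.7]
orientation: [-3.142, -0.0, 1.868]
force: [-0.3, -0.8, 1.1]
gripper_width: 0.481
```

Emit:
apply_moves(delta_pos=[[0, 0, -30], [0, 0, -80], [0, 0, -130], [0, 0, -180], [0, 0, -230], [0, 0, -250], [0, 0, -250]], twist=[[0, 0, 0], [0, 0, 0], [0, 0, 0], [0, 0, 0], [0, 0, 0], [0, 0, 0], [0, 0, 0]])

```text
clock: 15.5
eef_pos: [640.0, 231.5, 286.6]
orientation: [3.134, -0.001, 1.868]
force: [-0.6, 0.1, 0.1]
gripper_width: 0.482
```

```bash
python3 - <<'E'
from h import *
mv(390,-110,280,np.radians(69.4)); print(state()['gripper_width']*91.8)
E
```

```text
at [640.  231.5 286.6] yaw 1.868 -> [-253.3, -339.0, 3.9] [0.007, -0.003, 0.657] rows 9
44.24334220526749
```

Emit:
apply_moves(delta_pos=[[-25, -34, 0], [-50, -68, 0], [-78, -104, 0], [-106, -140, 0], [-135, -180, 0], [-165, -220, 0], [-195, -260, 0], [-225, -300, 0], [-253, -339, 4], [-253, -339, 4]], twist=[[0, 0, 0.07], [0, 0, 0.14], [0, 0, 0.21], [0, 0, 0.28], [0, 0, 0.35], [0, 0, 0.42], [0, 0, 0.5], [0, 0, 0.58], [0, 0, 0.657], [0, 0, 0.657]], grip=91)

```text
clock: 16.5
eef_pos: [383.0, -116.7, 275.9]
orientation: [-3.137, 0.004, 1.198]
force: [0.4, 0.0, -0.2]
gripper_width: 0.99
```

Emit:
apply_moves(delta_pos=[[0, 0, 0], [0, 0, 0], [0, 0, 0], [0, 0, 0]], twist=[[0, 0, 0], [0, 0, 0], [0, 0, 0], [0, 0, 0]])

```text
clock: 16.9
eef_pos: [389.1, -110.0, 277.6]
orientation: [-3.141, -0.001, 1.214]
force: [0.2, -0.4, -0.2]
gripper_width: 0.994
```

```bash
python3 - <<'E'
from h import *
P=tcp();print(P[0]);im=camera('wrist'); save('w3',im);s=camera('scene');save('s3',s);C=cam('wrist',P)
m=cv2.inRange(cv2.cvtColor(im,cv2.COLOR_RGB2HSV),(8,60,90),(23,255,255)); m[230:]=0
k,l,st,ce=cv2.connectedComponentsWithStats(m)
for i in range(1,k):
    if st[i,4]<200: continue
    w=np.array([ray(C,p,33)[:2] for p in np.argwhere(l==i)[:,::-1]],np.float32); print(ce[i],st[i,4],cv2.minAreaRect(w))
o=np.zeros((576,768,3),np.uint8);w3=cv2.imread('pics/w3.png'); o=np.vstack([cv2.resize(w3,(400,300)),cv2.resize(cv2.imread('pics/s3.png')[130:300,90:450],(400,189))])
cv2.imwrite('pics/w3x.png',cv2.resize(o,(480,587)))
E
```

```text
[ 389.06364834 -109.9706449   277.61825843]
[192.37262357  53.68441065] 789 ((366.71099853515625, 49.92301940917969), (62.41747283935547, 34.7045783996582), 44.170745849609375)
[267.18948247 103.81051753] 1198 ((425.25933837890625, -46.81255340576172), (60.153751373291016, 29.99889373779297), 69.43807983398438)
```

View pics/w3x.png

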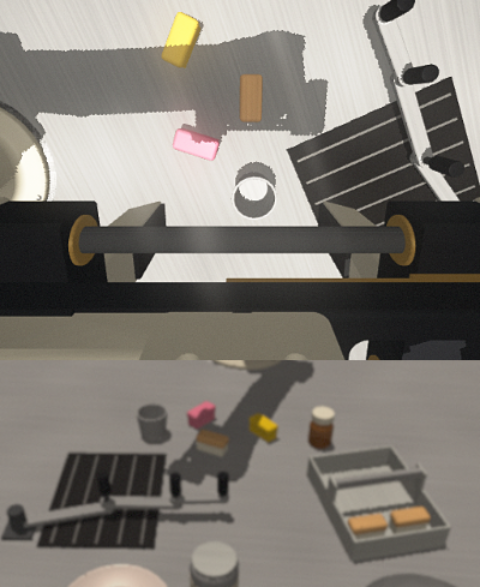

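The view shows brush B at (251,98) unmoved, both placed brushes in the carrier and the guard untouched. Picking up B.

```bash
python3 - <<'E'
from h import *
mv(425.3,-47.3,120,np.radians(69.4))
E
```

```text
at [ 388.8 -110.3  277.6] yaw 1.213 -> [71.7, 12.1, 157.7] [-0.0, -0.001, 0.002] rows 4
```

Emit:
apply_moves(delta_pos=[[20, 4, 40], [40, 8, 80], [60, 12, 120], [72, 12, 158], [72, 12, 170], [72, 12, 170], [72, 12, 170], [72, 12, 170]], twist=[[0, 0, 0], [0, 0, 0], [0, 0, 0], [0, 0, 0], [0, 0, 0], [0, 0, 0], [0, 0, 0], [0, 0, 0]], grip=70)

```text
clock: 17.8
eef_pos: [426.2, -49.1, 109.3]
orientation: [3.138, 0.0, 1.209]
force: [-0.3, -0.0, 0.7]
gripper_width: 0.766
```

```bash
python3 - <<'E'
from h import *
mv(425.3,-47.3,20,np.radians(69.4))
E
```

```text
at [426.2 -49.1 109.3] yaw 1.209 -> [1.4, -1.8, 89.3] [0.003, 0.0, -0.002] rows 2
```

Emit:
apply_moves(delta_pos=[[1, -1, 40], [1, -1, 70], [1, -1, 88], [1, -1, 88], [1, -1, 88]], twist=[[0, 0, 0], [0, 0, 0], [0, 0, 0], [0, 0, 0], [0, 0, 0]])

```text
clock: 18.3
eef_pos: [425.4, -47.4, 21.0]
orientation: [3.14, 0.0, 1.21]
force: [-1.0, -0.9, 0.8]
gripper_width: 0.766
```

Emit:
apply_moves(delta_pos=[[0, 0, 0], [0, 0, 0], [0, 0, 0], [0, 0, 0], [0, 0, 0], [0, 0, 0], [0, 0, 0], [0, 0, 0]], twist=[[0, 0, 0], [0, 0, 0], [0, 0, 0], [0, 0, 0], [0, 0, 0], [0, 0, 0], [0, 0, 0], [0, 0, 0]], grip=15)

```text
clock: 19.1
eef_pos: [424.5, -46.9, 19.9]
orientation: [3.141, 0.0, 1.211]
force: [-0.4, -0.6, 4.1]
gripper_width: 0.323
```

Emit:
apply_moves(delta_pos=[[0, 0, -30], [0, 0, -80], [0, 0, -130], [0, 0, -160], [0, 0, -160], [0, 0, -160]], twist=[[0, 0, 0], [0, 0, 0], [0, 0, 0], [0, 0, 0], [0, 0, 0], [0, 0, 0]])

```text
clock: 19.7
eef_pos: [424.3, -47.4, 179.9]
orientation: [3.14, 0.001, 1.21]
force: [0.2, 0.9, -0.8]
gripper_width: 0.323
```

```bash
python3 - <<'E'
from h import *
mv(511.3,232,180,np.radians(107)); print(state()['gripper_width']*91.8)
E
```

```text
at [424.3 -47.4 179.9] yaw 1.21 -> [292.1, -17.3, -0.4] [0.001, 0.001, -0.658] rows 6
29.64967004760006
```

Emit:
apply_moves(delta_pos=[[35, -2, 0], [75, -4, 0], [120, -7, 0], [165, -10, 0], [210, -12, 0], [255, -15, 0], [292, -17, 0], [292, -17, 0], [292, -17, 0], [292, -17, 0]], twist=[[0, 0, -0.08], [0, 0, -0.17], [0, 0, -0.27], [0, 0, -0.38], [0, 0, -0.48], [0, 0, -0.58], [0, 0, -0.658], [0, 0, -0.658], [0, 0, -0.658], [0, 0, -0.658]])

```text
clock: 20.7
eef_pos: [510.3, 230.8, 177.9]
orientation: [-3.138, 0.001, 1.868]
force: [-0.8, -0.2, -0.7]
gripper_width: 0.325
```

```bash
python3 - <<'E'
from h import *
mv(511.3,232,31,np.radians(107)); print(state()['gripper_width']*91.8)
E
```

```text
at [510.3 230.8 177.9] yaw 1.868 -> [1.0, 1.8, 146.9] [-0.003, 0.001, 0.0] rows 3
29.791334483834806
```

Emit:
apply_moves(delta_pos=[[0, 1, 40], [1, 1, 85], [1, 1, 120], [1, 1, 148], [1, 1, 148], [1, 1, 148], [1, 1, 148]], twist=[[0, 0, 0], [0, 0, 0], [0, 0, 0], [0, 0, 0], [0, 0, 0], [0, 0, 0], [0, 0, 0]])

```text
clock: 21.4
eef_pos: [513.2, 233.7, 33.4]
orientation: [3.139, -0.0, 1.868]
force: [-0.2, 0.4, -0.3]
gripper_width: 0.324
```

Emit:
apply_moves(delta_pos=[[0, 0, 0], [0, 0, 0], [0, 0, 0], [0, 0, 0], [0, 0, 0], [0, 0, 0]], twist=[[0, 0, 0], [0, 0, 0], [0, 0, 0], [0, 0, 0], [0, 0, 0], [0, 0, 0]], grip=44)

```text
clock: 22.0
eef_pos: [512.0, 233.8, 31.7]
orientation: [3.142, 0.0, 1.869]
force: [-0.4, 0.4, 0.3]
gripper_width: 0.479
```

Emit:
apply_moves(delta_pos=[[0, 0, -30], [0, 0, -80], [0, 0, -130], [0, 0, -180], [0, 0, -230], [0, 0, -280], [0, 0, -300], [0, 0, -300]], twist=[[0, 0, 0], [0, 0, 0], [0, 0, 0], [0, 0, 0], [0, 0, 0], [0, 0, 0], [0, 0, 0], [0, 0, 0]])

```text
clock: 22.8
eef_pos: [513.3, 235.1, 335.5]
orientation: [3.135, -0.0, 1.869]
force: [0.4, 0.2, -1.0]
gripper_width: 0.479
```

```bash
python3 - <<'E'
from h import *
mv(520,-190,340,0.15); print(state()['q'].round(2))
E
```

```text
at [513.3 235.1 335.5] yaw 1.869 -> [-408.4, -118.4, -5.3] [0.005, -0.006, 1.719] rows 12
[ 0.38  0.44 -1.14  1.64  0.41  1.33 -0.53]
```

```bash
python3 - <<'E'
from h import *
mv(610,-235,400,1.72)
E
```

```text
at [513.3 235.1 335.5] yaw 1.869 -> [-477.8, -45.2, -64.8] [0.006, -0.001, 0.149] rows 10
```

Emit:
apply_moves(delta_pos=[[-45, -4, -7], [-94, -9, -14], [-142, -13, -21], [-190, -18, -28], [-238, -22, -34], [-286, -27, -40], [-334, -31, -46], [-382, -36, -52], [-430, -40, -58], [-478, -45, -65]], twist=[[0, 0, 0.015], [0, 0, 0.03], [0, 0, 0.045], [0, 0, 0.06], [0, 0, 0.075], [0, 0, 0.09], [0, 0, 0.105], [0, 0, 0.12], [0, 0, 0.135], [0, 0, 0.149]])

```text
clock: 23.8
eef_pos: [608.8, -238.5, 395.0]
orientation: [-3.139, -0.001, 1.719]
force: [1.4, 0.8, -0.6]
gripper_width: 0.481
```

Emit:
apply_moves(delta_pos=[[0, 0, 0], [0, 0, 0], [0, 0, 0], [0, 0, 0], [0, 0, 0], [0, 0, 0]], twist=[[0, 0, 0], [0, 0, 0], [0, 0, 0], [0, 0, 0], [0, 0, 0], [0, 0, 0]])

```text
clock: 24.4
eef_pos: [609.4, -235.5, 397.0]
orientation: [3.142, 0.001, 1.721]
force: [0.3, 1.0, -0.1]
gripper_width: 0.48
```

```bash
python3 - <<'E'
from h import *
P=tcp();print(P[0],state()['q'].round(2));im=camera('wrist'); save('w4',im);s=camera('scene');save('s4',s);s=camera('side');save('d4',s)
np.savez('w4.npz',p=P[0],R=P[1])
a=cv2.resize(cv2.imread('pics/w4.png')[:250],(800,390),interpolation=2)
b=cv2.resize(cv2.imread('pics/s4.png')[140:290,300:440],(196,210));c=cv2.resize(cv2.imread('pics/d4.png')[130:350,120:360],(229,210))
o=np.zeros((600,800,3),np.uint8);o[:390]=a;o[390:,:196]=b;o[390:,196:425]=c;cv2.imwrite('pics/w4x.png',o)
E
```

```text
[ 609.35229246 -235.49427388  396.9811024 ] [ 0.97  0.56 -1.03  1.31  0.47  1.53  0.14]
```

View pics/w4x.png

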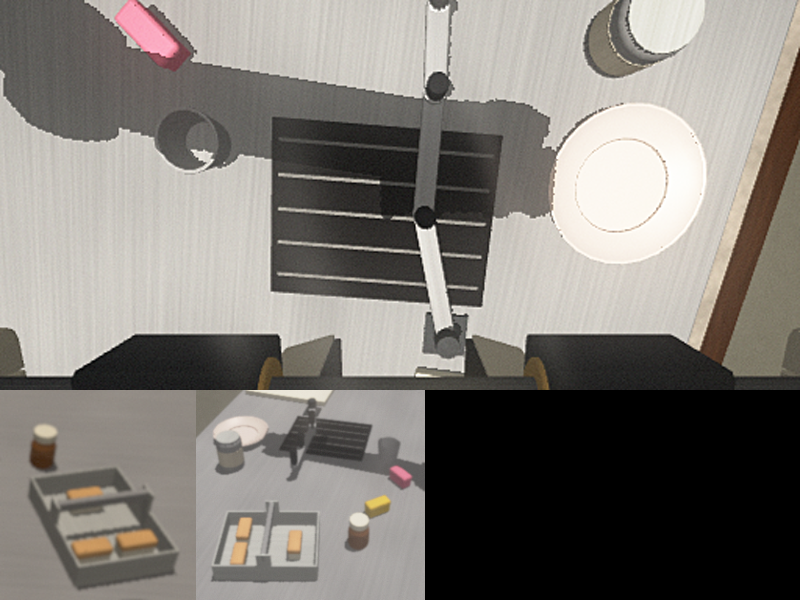

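All three brushes are in the carrier. The guard is seen from above: knob 1 at (425,214), knob 2 at (437,85), knob 3 at the top edge, post at (447,340), mat corners (272,117), (502,135), (482,307), (271,290).

```bash
python3 - <<'E'
from h import *
d=np.load('w4.npz');C=cam('wrist',(d['p'],d['R'])); f=.64
g=lambda x,y,z: ray(C,(x*f,y*f),z)[:2]
c=np.array([g(*q,3) for q in [(272,117),(502,135),(482,307),(271,290)]]);m=c.mean(0);print(c.round(),m.round(1))
for i in range(4):
    v=c[(i+1)%4]-c[i];print(np.linalg.norm(v).round(),np.degrees(np.arctan2(v[1],v[0])).round(1))
a=np.radians(8);a=np.mean([np.arctan2(*(c[1]-c[0])[::-1]),np.arctan2(*(c[2]-c[3])[::-1]),np.arctan2(*(c[0]-c[3])[::-1])-np.pi/2,np.arctan2(*(c[1]-c[2])[::-1])-np.pi/2]);print('mat ang',np.degrees(a))
ex=np.array([np.cos(a),np.sin(a)]);ey=np.array([-ex[1],ex[0]])
post=m+85*ex-135*ey;print('post',post.round(1),'seen',g(447,342,48).round(1))
k1=g(425,213,92);k2=g(438,82,92);print('k1',k1.round(1),'k2',k2.round(1),np.linalg.norm(k1-post),np.linalg.norm(k2-k1))
u=cv2.cvtColor(cv2.imread('pics/w4.png'),cv2.COLOR_BGR2GRAY)
for n in ('s4','d4'):
    CC=cam('scene' if n=='s4' else 'side')
    for q in (k1,k2): print(n,proj(CC,[*q,92]).round(),proj(CC,[*q,52]).round())
s=cam('scene');print('k3 from scene', ray(s,(257,216),92)[:2])
E
```

```text
[[ 452. -137.]
 [ 701. -117.]
 [ 716. -312.]
 [ 467. -329.]] [ 583.9 -223.6]
249.0 4.4
195.0 -85.4
250.0 -176.2
193.0 94.3
mat ang 4.304350865175321
post [ 678.8 -351.9] seen [ 675.9 -345.6]
k1 [ 626.2 -205.8] k2 [619.  -90.9] 155.31684691631597 115.04553745556989
s4 [169. 216.] [171. 229.]
s4 [220. 217.] [221. 230.]
d4 [240. 152.] [241. 164.]
d4 [229. 174.] [229. 186.]
k3 from scene [608.02314798 -10.53873103]
```

```bash
python3 - <<'E'
from h import *
mv(608,-10,130,1.71)
E
```

```text
at [ 609.3 -236.2  396.9] yaw 1.72 -> [223.9, 32.3, 266.8] [0.0, 0.0, 0.01] rows 7
```

Emit:
apply_moves(delta_pos=[[30, 4, 30], [60, 8, 65], [95, 13, 100], [130, 18, 135], [165, 24, 175], [200, 30, 215], [224, 32, 250], [224, 32, 267], [224, 32, 267], [224, 32, 267]], twist=[[0, 0, 0.01], [0, 0, 0.01], [0, 0, 0.01], [0, 0, 0.01], [0, 0, 0.01], [0, 0, 0.01], [0, 0, 0.01], [0, 0, 0.01], [0, 0, 0.01], [0, 0, 0.01]], grip=60)

```text
clock: 25.55
eef_pos: [608.5, -11.3, 130.3]
orientation: [3.141, 0.001, 1.708]
force: [0.2, -0.3, 0.8]
gripper_width: 0.654
```

```bash
python3 - <<'E'
from h import *
mv(608,-10,64,1.71)
s=camera('scene');save('s5',s);cv2.imwrite('pics/s5x.png',cv2.resize(cv2.imread('pics/s5.png')[130:280,90:300],(560,400),interpolation=2))
E
```

```text
at [608.5 -11.3 130.3] yaw 1.708 -> [1.4, -0.3, 66.3] [0.001, 0.001, -0.002] rows 2
```

View pics/s5x.png

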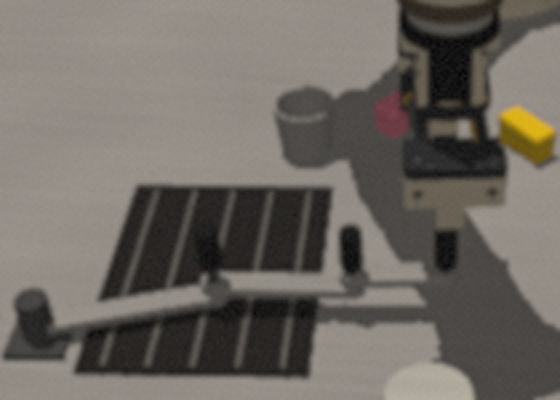

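The gripper sits directly above knob 3, with the fingers hiding the knob at (445,250). Going down to grip it.

Emit:
apply_moves(delta_pos=[[0, 0, 25], [1, 0, 45], [1, 0, 60], [1, 0, 66], [1, 0, 66]], twist=[[0, 0, 0], [0, 0, 0], [0, 0, 0], [0, 0, 0], [0, 0, 0]])

```text
clock: 26.1
eef_pos: [607.1, -9.4, 62.9]
orientation: [-3.14, -0.0, 1.71]
force: [-0.3, -0.4, -0.9]
gripper_width: 0.653
```

Emit:
apply_moves(delta_pos=[[0, 0, 0], [0, 0, 0], [0, 0, 0], [0, 0, 0], [0, 0, 0], [0, 0, 0], [0, 0, 0]], twist=[[0, 0, 0], [0, 0, 0], [0, 0, 0], [0, 0, 0], [0, 0, 0], [0, 0, 0], [0, 0, 0]], grip=10)

```text
clock: 26.8
eef_pos: [607.8, -9.2, 63.9]
orientation: [3.141, 0.0, 1.71]
force: [0.2, -0.2, 0.8]
gripper_width: 0.21
```

```bash
cat >> h.py <<'E'
def arc(c,r,th0,th1,n):
    "tool-axis offsets along an arc (deg) about c from the present pose"
    p,R=tcp(); s=state(); print('at',p.round(1),'w',round(s['gripper_width']*91.8,1),'F',np.round(s['force'],1),'r',np.hypot(*(p[:2]-c)).round(1),'ang',np.degrees(np.arctan2(*(p[:2]-c)[::-1])).round(1))
    o=[]
    for t in np.radians(np.linspace(th0,th1,n+1)[1:]):
        q=np.array([c[0]+r*np.cos(t),c[1]+r*np.sin(t),p[2]]); o.append(np.round(R.T@(q-p)).astype(int).tolist())
    print(o)
E
python3 - <<'E'
from h import *
arc((619,-89),79,98,188,10)
E
```

```text
at [607.8  -9.2  63.9] w 19.3 F [ 0.2 -0.2  0.8] r 80.6 ang 98.0
[[-3, -12, 0], [-5, -24, 0], [-10, -36, 0], [-17, -46, 0], [-25, -56, 0], [-34, -64, 0], [-45, -70, 0], [-56, -75, 0], [-68, -78, 0], [-81, -79, 0]]
```

Emit:
apply_moves(delta_pos=[[-1, -12, 0], [-4, -25, 0], [-9, -36, 0], [-16, -47, 0], [-24, -57, 0], [-34, -65, 0], [-45, -72, 0], [-56, -76, 0], [-68, -79, 0], [-81, -80, 0]], twist=[[0, 0, 0], [0, 0, 0], [0, 0, 0], [0, 0, 0], [0, 0, 0], [0, 0, 0], [0, 0, 0], [0, 0, 0], [0, 0, 0], [0, 0, 0]])

```text
clock: 27.8
eef_pos: [539.2, -102.0, 63.7]
orientation: [-3.141, 0.0, 1.709]
force: [-2.0, 2.0, 3.7]
gripper_width: 0.213
```

```bash
python3 - <<'E'
from h import *
arc((619,-89),80,188,275,10)
E
```

```text
at [ 539.2 -102.    63.7] w 19.6 F [-2.   2.   3.7] r 80.9 ang -170.7
[[-10, 2, 0], [-22, 5, 0], [-33, 9, 0], [-44, 15, 0], [-53, 23, 0], [-61, 32, 0], [-68, 42, 0], [-73, 53, 0], [-77, 65, 0], [-78, 77, 0]]
```

Emit:
apply_moves(delta_pos=[[-10, 2, 0], [-22, 5, 0], [-33, 9, 0], [-44, 15, 0], [-53, 23, 0], [-61, 32, 0], [-68, 42, 0], [-73, 53, 0], [-77, 65, 0], [-78, 75, 0]], twist=[[0, 0, 0], [0, 0, 0], [0, 0, 0], [0, 0, 0], [0, 0, 0], [0, 0, 0], [0, 0, 0], [0, 0, 0], [0, 0, 0], [0, 0, 0]])

```text
clock: 28.8
eef_pos: [626.2, -168.0, 63.8]
orientation: [3.141, 0.0, 1.709]
force: [-5.5, 0.2, 5.7]
gripper_width: 0.208
```

Emit:
apply_moves(delta_pos=[[0, 2, 0], [0, 2, 0], [0, 3, 0], [0, 3, 0]], twist=[[0, 0, 0], [0, 0, 0], [0, 0, 0], [0, 0, 0]])

```text
clock: 29.2
eef_pos: [627.8, -167.2, 63.8]
orientation: [-3.141, 0.001, 1.71]
force: [-2.1, -1.5, 4.3]
gripper_width: 0.215
```

```bash
python3 - <<'E'
from h import *
arc((619,-89),80,275,275,1)
s=camera('scene');save('s6',s);s=camera('side');save('d6',s);cv2.imwrite('pics/s6x.png',np.hstack([cv2.resize(cv2.imread('pics/s6.png')[150:280,90:290],(400,260),interpolation=2),cv2.resize(cv2.imread('pics/d6.png')[130:230,190:340],(390,260),interpolation=2)]))
E
```

```text
at [ 627.8 -167.2   63.8] w 19.7 F [-2.1 -1.5  4.3] r 78.7 ang -83.6
[[-1, -2, 0]]
```

View pics/s6x.png

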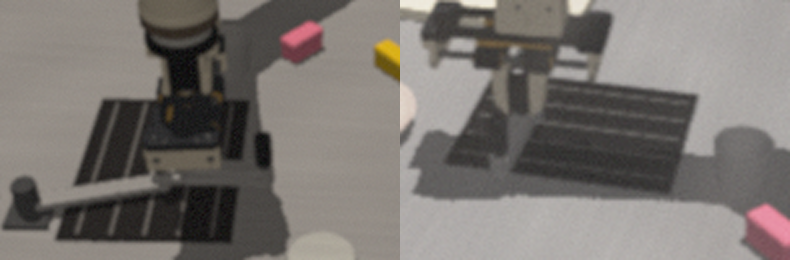

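Emit:
apply_moves(delta_pos=[[0, 0, 0], [0, 0, 0], [0, 0, 0], [0, 0, -20], [0, 0, -50], [0, 0, -76], [0, 0, -76]], twist=[[0, 0, 0], [0, 0, 0], [0, 0, 0], [0, 0, 0], [0, 0, 0], [0, 0, 0], [0, 0, 0]], grip=56)

```text
clock: 30.0
eef_pos: [630.9, -166.5, 145.5]
orientation: [3.134, 0.002, 1.71]
force: [1.0, -0.2, 0.2]
gripper_width: 0.61
```

```bash
python3 - <<'E'
from h import *
mv(619,-89,140,1.66)
s=camera('scene')
for m in masks_of('scene','knob2'): print(m['score'],m['extent'])
print(proj(cam('scene'),[619,-89,92]),proj(cam('scene'),[619,-89,72]))
E
```

```text
at [ 630.9 -166.5  145.5] yaw 1.71 -> [78.4, -1.1, 5.3] [0.008, 0.002, 0.05] rows 2
0.74 [112.7, 213.3, 227.5, 255.6]
0.7 [166.5, 213.8, 228.4, 239.7]
0.65 [182.6, 212.8, 226.1, 242.4]
[221.24679518 216.99993523] [221.56664664 223.78652646]
```

Emit:
apply_moves(delta_pos=[[40, -1, 0], [78, -1, 5], [78, -1, 5], [78, -1, 5], [78, -1, 30], [78, -1, 60], [78, -1, 80], [78, -1, 80], [78, -1, 80]], twist=[[0, 0, 0.03], [0, 0, 0.05], [0, 0, 0.05], [0, 0, 0.05], [0, 0, 0.05], [0, 0, 0.05], [0, 0, 0.05], [0, 0, 0.05], [0, 0, 0.05]])

```text
clock: 31.0
eef_pos: [615.9, -90.2, 59.6]
orientation: [-3.141, -0.001, 1.659]
force: [-0.5, 0.5, 1.2]
gripper_width: 0.611
```

Emit:
apply_moves(delta_pos=[[0, 0, 0], [0, 0, 0], [0, 0, 0], [0, 0, 0], [0, 0, 0], [0, 0, 0], [0, 0, 0]], twist=[[0, 0, 0], [0, 0, 0], [0, 0, 0], [0, 0, 0], [0, 0, 0], [0, 0, 0], [0, 0, 0]], grip=10)

```text
clock: 31.7
eef_pos: [616.8, -89.7, 60.5]
orientation: [3.14, 0.0, 1.66]
force: [3.2, -0.4, 3.9]
gripper_width: 0.208
```

```bash
python3 - <<'E'
from h import *
arc((627,-208),120,93,180,10)
E
```

```text
at [616.8 -89.7  60.5] w 19.1 F [ 3.2 -0.4  3.9] r 118.8 ang 94.9
[[0, -14, 0], [-3, -32, 0], [-9, -49, 0], [-18, -65, 0], [-29, -80, 0], [-42, -92, 0], [-57, -103, 0], [-73, -111, 0], [-90, -117, 0], [-108, -120, 0]]
```

Emit:
apply_moves(delta_pos=[[0, -14, -2], [-3, -32, -3], [-9, -49, -3], [-18, -65, -3], [-29, -80, -3], [-42, -92, -3], [-57, -103, -3], [-73, -111, -3], [-90, -117, -3], [-108, -120, -3]], twist=[[0, 0, 0], [0, 0, 0], [0, 0, 0], [0, 0, 0], [0, 0, 0], [0, 0, 0], [0, 0, 0], [0, 0, 0], [0, 0, 0], [0, 0, 0]])

```text
clock: 32.7
eef_pos: [500.9, -206.5, 60.9]
orientation: [-3.133, -0.004, 1.661]
force: [-5.1, 3.1, 0.9]
gripper_width: 0.211
```

```bash
python3 - <<'E'
from h import *
arc((627,-208),120,180,245,8)
E
```

```text
at [ 500.9 -206.5   60.9] w 19.3 F [-5.1  3.1  0.9] r 126.1 ang 179.3
[[-19, 6, 0], [-36, 8, 0], [-52, 12, 0], [-68, 19, 0], [-82, 28, -1], [-96, 39, -1], [-107, 51, -1], [-117, 65, -1]]
```

Emit:
apply_moves(delta_pos=[[0, 0, 0], [0, 0, 0], [0, 0, 0]], twist=[[0, 0, 0], [0, 0, 0], [0, 0, 0]])

```text
clock: 33.0
eef_pos: [502.7, -208.5, 61.2]
orientation: [-3.136, -0.001, 1.659]
force: [-4.1, -1.3, -5.5]
gripper_width: 0.213
```

```bash
python3 - <<'E'
from h import *
arc((627,-208),121,180,250,8)
s=camera('scene');save('s7',s);s=camera('side');save('d7',s);cv2.imwrite('pics/s7x.png',np.hstack([cv2.resize(cv2.imread('pics/s7.png')[150:280,90:290],(400,260),interpolation=2),cv2.resize(cv2.imread('pics/d7.png')[130:230,190:340],(390,260),interpolation=2)]))
E
```

```text
at [ 502.7 -208.5   61.2] w 19.5 F [-4.1 -1.3 -5.5] r 124.3 ang -179.8
[[-18, 3, 0], [-37, 6, 0], [-54, 11, 0], [-71, 19, 0], [-86, 29, 0], [-100, 42, 0], [-111, 57, 0], [-120, 73, 0]]
```

View pics/s7x.png

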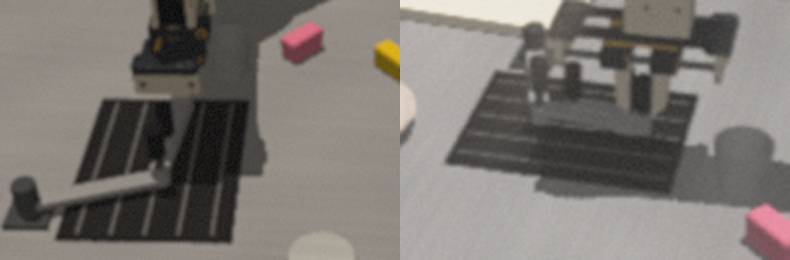

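```bash
python3 - <<'E'
from h import *
arc((624,-208),120.5,180,255,9)
E
```

```text
at [ 503.3 -207.9   61.4] w 18.9 F [-6.  -0.5 -7.5] r 120.7 ang 179.9
[[-18, 0, 0], [-35, 2, 0], [-52, 7, 0], [-68, 14, 0], [-83, 23, 0], [-96, 35, 0], [-107, 48, 0], [-117, 63, 0], [-124, 79, -1]]
```

Emit:
apply_moves(delta_pos=[[-18, 0, 2], [-35, 2, 2], [-52, 7, 2], [-68, 14, 2], [-83, 23, 2], [-96, 35, 2], [-107, 48, 2], [-117, 63, 2], [-124, 79, 2], [-124, 79, 2]], twist=[[0, 0, 0], [0, 0, 0], [0, 0, 0], [0, 0, 0], [0, 0, 0], [0, 0, 0], [0, 0, 0], [0, 0, 0], [0, 0, 0], [0, 0, 0]])

```text
clock: 34.1
eef_pos: [598.1, -327.2, 61.1]
orientation: [3.139, 0.003, 1.659]
force: [1.5, -6.5, -2.1]
gripper_width: 0.211
```

```bash
python3 - <<'E'
from h import *
arc((626,-208),120,255,289,4)
E
```

```text
at [ 598.1 -327.2   61.1] w 19.4 F [ 1.5 -6.5 -2.1] r 122.5 ang -103.2
[[-1, 14, 0], [-4, 32, 0], [-3, 50, 0], [0, 67, 0]]
```

Emit:
apply_moves(delta_pos=[[-3, 14, 0], [-6, 32, 0], [-5, 50, 0], [-2, 64, 0], [-1, 68, 0], [-1, 68, 0]], twist=[[0, 0, 0], [0, 0, 0], [0, 0, 0], [0, 0, 0], [0, 0, 0], [0, 0, 0]])

```text
clock: 34.7
eef_pos: [665.8, -323.1, 61.2]
orientation: [3.137, 0.006, 1.658]
force: [4.2, -7.1, -5.5]
gripper_width: 0.213
```

```bash
python3 - <<'E'
from h import *
arc((626,-209),120,290,290,1)
s=camera('scene');save('s8',s)
E
```

```text
at [ 665.8 -323.1   61.2] w 19.5 F [ 4.2 -7.1 -5.5] r 120.9 ang -70.8
[[1, 1, 0]]
```

Emit:
apply_moves(delta_pos=[[0, 2, 0], [0, 4, 0], [0, 4, 0], [0, 4, 0]], twist=[[0, 0, 0], [0, 0, 0], [0, 0, 0], [0, 0, 0]])

```text
clock: 35.15
eef_pos: [667.6, -322.6, 61.1]
orientation: [3.141, 0.005, 1.658]
force: [-2.1, -7.0, -1.2]
gripper_width: 0.214
```

Emit:
apply_moves(delta_pos=[[0, 0, 0], [0, 0, 0], [0, 0, 0], [0, 0, -20], [0, 0, -60], [0, 0, -110], [0, 0, -160], [0, 0, -200], [0, 0, -200]], twist=[[0, 0, 0], [0, 0, 0], [0, 0, 0], [0, 0, 0], [0, 0, 0], [0, 0, 0], [0, 0, 0], [0, 0, 0], [0, 0, 0]], grip=56)

```text
clock: 36.05
eef_pos: [671.5, -318.4, 271.2]
orientation: [3.129, 0.005, 1.66]
force: [0.7, 0.0, 0.5]
gripper_width: 0.608
```

```bash
python3 - <<'E'
from h import *
P=tcp();print(P[0]);mv(600,-330,370,1.66)
E
```

```text
[ 671.52164982 -318.39329646  271.23577379]
at [ 671.5 -318.4  271.2] yaw 1.66 -> [-5.7, -71.0, -99.7] [0.013, 0.005, 0.0] rows 3
```

Emit:
apply_moves(delta_pos=[[-2, -35, -45], [-5, -71, -90], [-5, -71, -100], [-5, -71, -100], [-5, -71, -100], [-5, -71, -100]], twist=[[0, 0, 0], [0, 0, 0], [0, 0, 0], [0, 0, 0], [0, 0, 0], [0, 0, 0]])

```text
clock: 36.65
eef_pos: [597.1, -329.7, 359.7]
orientation: [-3.141, -0.001, 1.661]
force: [-0.4, 0.3, -0.3]
gripper_width: 0.611
```

```bash
python3 - <<'E'
from h import *
P=tcp();print(P[0]);save('w9',camera('wrist'));np.savez('w9.npz',p=P[0],R=P[1])
cv2.imwrite('pics/w9x.png',cv2.resize(cv2.imread('pics/w9.png')[:250,128:448],(768,600),interpolation=2))
E
```

```text
[ 597.13322665 -329.6593999   359.66615903]
```

View pics/w9x.png

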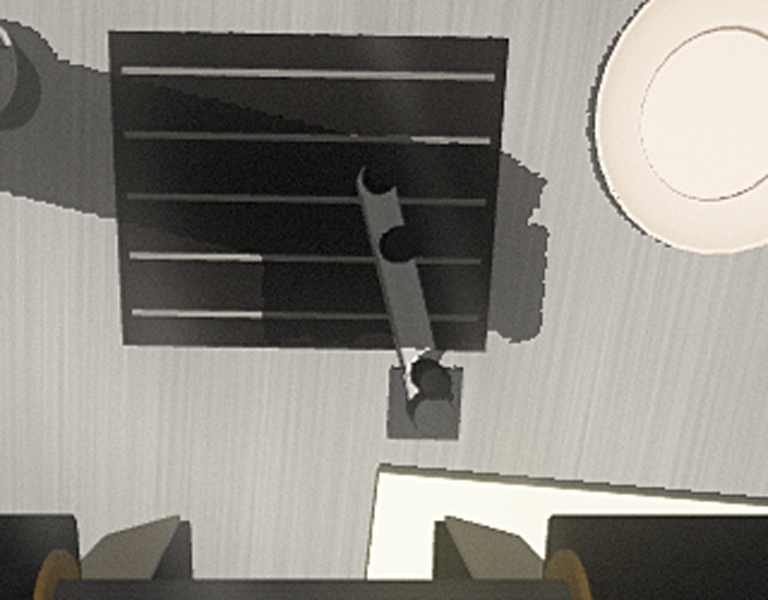

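The stack is folded over leaf 1: knob 1 at (378,178), knob 3 at (398,243), knob 2 at (430,376), post at (437,415).

```bash
python3 - <<'E'
from h import *
d=np.load('w9.npz');C=cam('wrist',(d['p'],d['R']))
g=lambda x,y,z: ray(C,(128+x/2.4,y/2.4),z)[:2]
k1,k3,k2,po=g(378,179,92),g(398,243,92),g(431,376,92),g(437,418,48)
an=lambda v: np.degrees(np.arctan2(v[1],v[0])).round(1)
for n,v in dict(k1=k1,k3=k3,k2=k2,post=po).items(): print(n,v.round(1))
c=np.array([g(*q,3) for q in [(109,31),(508,39),(486,350),(124,346)]]);m=c.mean(0);a=np.mean([np.arctan2(*(c[1]-c[0])[::-1]),np.arctan2(*(c[2]-c[3])[::-1])])
print('mat',c.round(),m.round(1),np.degrees(a)); ex=np.array([np.cos(a),np.sin(a)]);ey=np.array([-ex[1],ex[0]]);post=m+85*ex-135*ey;print('post from mat',post)
print('k1->k2',an(k2-k1),'k2->k3',an(k3-k2),'k1->post',an(post-k1),an(po-k1),np.linalg.norm(k2-k1),np.linalg.norm(k3-k2),np.linalg.norm(k1-post))
mv(*k1,150,1.9)
E
```

```text
k1 [ 622.7 -217.6]
k3 [ 637.3 -249.5]
k2 [ 665.  -320.7]
post [ 680.2 -353.3]
mat [[ 453. -136.]
 [ 701. -118.]
 [ 716. -311.]
 [ 467. -331.]] [ 584.3 -224.4] 4.337986474285675
post from mat [ 679.25184812 -352.61053502]
k1->k2 -67.7 k2->k3 111.2 k1->post -67.3 -67.0 111.43842666139741 76.3848367750042 146.42086678107432
at [ 597.1 -329.7  359.3] yaw 1.661 -> [109.0, 35.8, 209.4] [-0.001, -0.002, -0.239] rows 5
```

```bash
python3 - <<'E'
from h import *
mv(621.8,-215,150,2.55)
E
```

```text
at [ 597.1 -329.7  359.3] yaw 1.661 -> [111.7, 35.2, 209.4] [-0.001, -0.002, -0.889] rows 6
```

Emit:
apply_moves(delta_pos=[[16, 5, 30], [32, 10, 60], [48, 15, 90], [64, 20, 120], [80, 25, 150], [96, 30, 180], [112, 35, 209], [112, 35, 209], [112, 35, 209], [112, 35, 209]], twist=[[0, 0, -0.13], [0, 0, -0.26], [0, 0, -0.39], [0, 0, -0.52], [0, 0, -0.65], [0, 0, -0.78], [0, 0, -0.889], [0, 0, -0.889], [0, 0, -0.889], [0, 0, -0.889]], grip=44)

```text
clock: 37.7
eef_pos: [622.9, -216.8, 153.0]
orientation: [3.141, 0.002, 2.546]
force: [-0.5, 0.6, -0.2]
gripper_width: 0.475
```

```bash
python3 - <<'E'
from h import *
mv(621.8,-215,64,2.55);print(state()['q'].round(2))
E
```

```text
at [ 622.9 -216.8  153. ] yaw 2.546 -> [2.1, 0.8, 89.0] [0.0, 0.002, -0.004] rows 2
[ 0.96  0.82 -1.05  1.58  0.76  1.18  0.73]
```

Emit:
apply_moves(delta_pos=[[1, 1, 25], [1, 1, 55], [1, 1, 75], [1, 1, 87], [1, 1, 87], [1, 1, 87]], twist=[[0, 0, 0], [0, 0, 0], [0, 0, 0], [0, 0, 0], [0, 0, 0], [0, 0, 0]])

```text
clock: 38.3
eef_pos: [622.5, -214.5, 65.7]
orientation: [3.141, 0.001, 2.548]
force: [-0.1, -0.1, 0.6]
gripper_width: 0.482
```

Emit:
apply_moves(delta_pos=[[0, 0, 0], [0, 0, 0], [0, 0, 0], [0, 0, 0], [0, 0, 0], [0, 0, 0], [0, 0, 0]], twist=[[0, 0, 0], [0, 0, 0], [0, 0, 0], [0, 0, 0], [0, 0, 0], [0, 0, 0], [0, 0, 0]], grip=10)

```text
clock: 39.0
eef_pos: [623.7, -211.5, 65.8]
orientation: [3.137, 0.002, 2.551]
force: [3.8, 4.4, 0.1]
gripper_width: 0.211
```

```bash
python3 - <<'E'
from h import *
arc((679.5,-352.8),150,112.7,170,10)
E
```

```text
at [ 623.7 -211.5   65.8] w 19.4 F [3.8 4.4 0.1] r 151.9 ang 111.5
[[8, -16, 0], [14, -30, 0], [19, -44, 0], [22, -59, 0], [24, -74, 0], [25, -89, 0], [24, -104, -1], [22, -118, -1], [18, -133, -1], [12, -147, -1]]
```

Emit:
apply_moves(delta_pos=[[6, -13, 0], [13, -29, 0], [18, -44, 0], [22, -59, 0], [24, -74, 0], [25, -89, 0], [24, -104, 0], [22, -118, 0], [18, -133, 0], [12, -147, 0]], twist=[[0, 0, 0], [0, 0, 0], [0, 0, 0], [0, 0, 0], [0, 0, 0], [0, 0, 0], [0, 0, 0], [0, 0, 0], [0, 0, 0], [0, 0, 0]])

```text
clock: 40.0
eef_pos: [529.9, -326.7, 65.7]
orientation: [3.139, -0.002, 2.552]
force: [-0.9, 6.7, 6.1]
gripper_width: 0.208
```

```bash
python3 - <<'E'
from h import *
arc((679.5,-352.8),150,170,186,4)
E
```

```text
at [ 529.9 -326.7   65.7] w 19.1 F [-0.9  6.7  6.1] r 151.9 ang 170.1
[[-6, -8, 0], [-11, -18, 0], [-17, -26, 0], [-24, -35, 0]]
```

Emit:
apply_moves(delta_pos=[[-5, -9, 0], [-11, -18, 0], [-17, -27, 0], [-24, -36, 0], [-25, -37, 0], [-25, -37, 0], [-25, -37, 0]], twist=[[0, 0, 0], [0, 0, 0], [0, 0, 0], [0, 0, 0], [0, 0, 0], [0, 0, 0], [0, 0, 0]])

```text
clock: 40.7
eef_pos: [528.6, -363.8, 65.5]
orientation: [3.135, -0.011, 2.556]
force: [-10.3, 19.2, 15.8]
gripper_width: 0.21
```

```bash
python3 - <<'E'
from h import *
arc((679.5,-352.8),150,184.3,184.3,1)
E
```

```text
at [ 528.6 -363.8   65.5] w 19.2 F [-10.3  19.2  15.8] r 151.3 ang -175.8
[[-1, 1, 0]]
```

Emit:
apply_moves(delta_pos=[[0, 0, 0], [0, 0, 0], [0, 0, 0], [0, 0, -20], [0, 0, -60], [0, 0, -110], [0, 0, -160], [0, 0, -210], [0, 0, -250], [0, 0, -280]], twist=[[0, 0, 0], [0, 0, 0], [0, 0, 0], [0, 0, 0], [0, 0, 0], [0, 0, 0], [0, 0, 0], [0, 0, 0], [0, 0, 0], [0, 0, 0]], grip=44)

```text
clock: 41.7
eef_pos: [530.1, -374.5, 350.0]
orientation: [-3.141, 0.004, 2.548]
force: [0.4, -0.8, -0.4]
gripper_width: 0.482
```

```bash
python3 - <<'E'
from h import *
mv(540,-330,390,1.867)
E
```

```text
at [ 530.1 -374.5  350. ] yaw 2.548 -> [16.5, 42.4, -40.1] [0.001, 0.004, 0.681] rows 5
```

Emit:
apply_moves(delta_pos=[[4, 10, -10], [8, 20, -20], [12, 30, -30], [16, 42, -40], [16, 42, -40], [16, 42, -40], [16, 42, -40], [16, 42, -40]], twist=[[0, 0, 0.14], [0, 0, 0.28], [0, 0, 0.42], [0, 0, 0.56], [0, 0, 0.681], [0, 0, 0.681], [0, 0, 0.681], [0, 0, 0.681]])

```text
clock: 42.5
eef_pos: [539.5, -331.1, 384.8]
orientation: [-3.141, 0.0, 1.869]
force: [-0.3, -1.1, -0.1]
gripper_width: 0.479
```

```bash
python3 - <<'E'
from h import *
P=tcp();print(P[0]);save('w10',camera('wrist'));np.savez('w10.npz',p=P[0],R=P[1]);save('s10',camera('scene'))
a=cv2.resize(cv2.imread('pics/w10.png')[:250,100:500],(640,400),interpolation=2);b=cv2.resize(cv2.imread('pics/s10.png')[150:280,90:440],(640,238),interpolation=2)
cv2.imwrite('pics/w10x.png',cv2.resize(np.vstack([a,b]),(600,598)))
mv(582,185,360,np.radians(107))
E
```

```text
[ 539.50767962 -331.07422189  384.84971426]
at [ 539.6 -330.9  384.5] yaw 1.868 -> [480.8, 191.9, 24.7] [-0.0, -0.001, 0.001] rows 11
```

View pics/w10x.png

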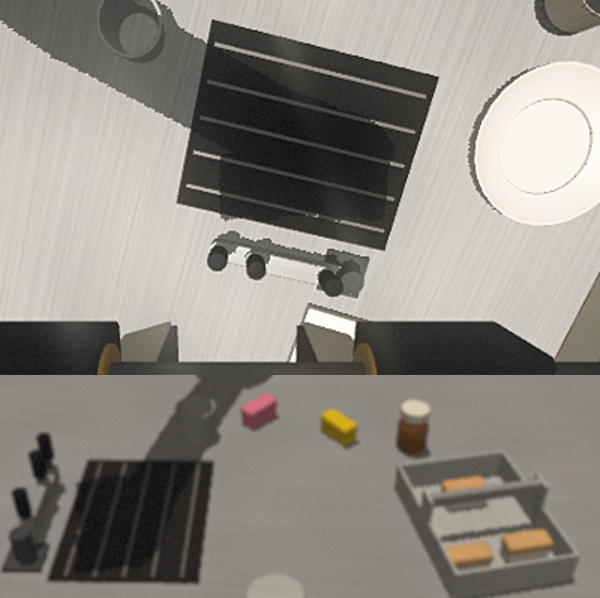

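The stack lies along the mat's edge at (217,260) to (345,278), home. Now to the carrier handle.

Emit:
apply_moves(delta_pos=[[40, 16, 0], [85, 34, 0], [130, 52, 5], [175, 70, 5], [220, 88, 10], [265, 106, 10], [310, 124, 10], [355, 142, 15], [400, 160, 20], [440, 176, 20]], twist=[[0, 0, 0], [0, 0, 0], [0, 0, 0], [0, 0, 0], [0, 0, 0], [0, 0, 0], [0, 0, 0], [0, 0, 0], [0, 0, 0], [0, 0, 0]])

```text
clock: 43.6
eef_pos: [579.0, 143.8, 364.0]
orientation: [-3.14, -0.0, 1.869]
force: [0.8, 0.5, 1.0]
gripper_width: 0.474
```

Emit:
apply_moves(delta_pos=[[20, 8, 0], [20, 8, 0], [20, 8, 0], [20, 8, 0]], twist=[[0, 0, 0], [0, 0, 0], [0, 0, 0], [0, 0, 0]])

```text
clock: 44.0
eef_pos: [581.7, 161.3, 364.4]
orientation: [-3.141, 0.001, 1.866]
force: [0.4, 0.1, 0.5]
gripper_width: 0.48
```

```bash
python3 - <<'E'
from h import *
P=tcp();print(P[0]);save('w11',camera('wrist'));C=cam('wrist',P);np.savez('w11.npz',p=P[0],R=P[1])
for m in masks_of('wrist','carrier')[:2]:
    print(m['score'],m['extent'])
    w=np.array([ray(C,p,45)[:2] for p in np.argwhere(m['pixels'])[:,::-1]],np.float32);print(cv2.minAreaRect(w))
a=568.7,249.5;R=Ro.from_euler('z',17,degrees=True).as_matrix()[:2,:2]
im=cv2.imread('pics/w11.png');q=[proj(C,[*(np.array(a)+R@np.array(v)),z]) for v,z in [((110,82.5),45),((-110,82.5),45),((-110,-82.5),45),((110,-82.5),45)]]
b=cv2.resize(im,None,fx=2,fy=2,interpolation=2)
cv2.polylines(b,[np.int32(np.array(q)*2+1)],True,(0,0,255),1)
h=[proj(C,[*(np.array(a)+R@np.array(v)),78]) for v in [(6,82),(-6,82),(-6,-82),(6,-82)]]
cv2.polylines(b,[np.int32(np.array(h)*2+1)],True,(0,255,0),1)
cv2.imwrite('pics/w11x.png',b[:480,200:900])
mv(*a,150,np.radians(107))
E
```

```text
[581.7303335  161.31148024 364.35564734]
0.69 [187.5, 25.7, 345.4, 150.2]
((567.269287109375, 251.50491333007812), (220.10987854003906, 177.68907165527344), 16.927032470703125)
at [581.8 161.1 364.5] yaw 1.865 -> [88.5, 13.2, 214.5] [-0.0, 0.001, -0.003] rows 5
```

View pics/w11x.png

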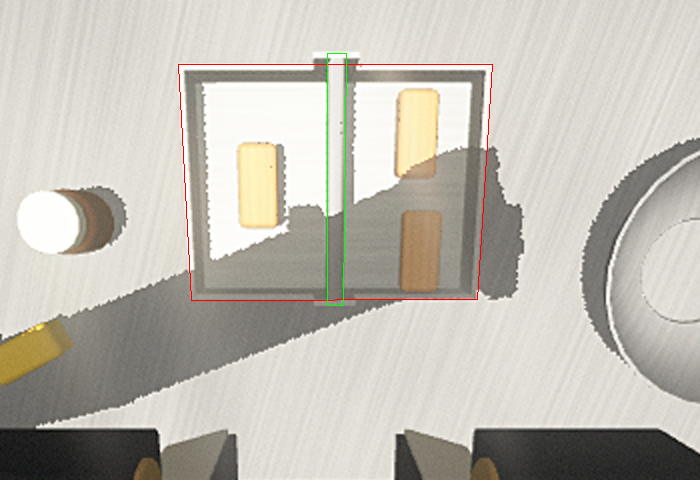

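The predicted outline fits the carrier and its handle, and all three brushes are inside. Going to the handle.

Emit:
apply_moves(delta_pos=[[30, 4, 40], [60, 8, 80], [88, 13, 125], [88, 13, 170], [88, 13, 205], [88, 13, 215], [88, 13, 215], [88, 13, 215]], twist=[[0, 0, 0], [0, 0, 0], [0, 0, 0], [0, 0, 0], [0, 0, 0], [0, 0, 0], [0, 0, 0], [0, 0, 0]])

```text
clock: 44.9
eef_pos: [569.3, 251.3, 151.7]
orientation: [3.139, -0.001, 1.866]
force: [0.1, 0.0, 0.6]
gripper_width: 0.476
```

```bash
python3 - <<'E'
from h import *
mv(568.7,249.5,61,np.radians(107))
E
```

```text
at [569.3 251.3 151.7] yaw 1.866 -> [-1.6, -1.3, 90.7] [0.003, -0.001, -0.001] rows 2
```

Emit:
apply_moves(delta_pos=[[-1, -1, 30], [-1, -1, 60], [-1, -1, 80], [-1, -1, 89], [-1, -1, 89], [-1, -1, 89]], twist=[[0, 0, 0], [0, 0, 0], [0, 0, 0], [0, 0, 0], [0, 0, 0], [0, 0, 0]])

```text
clock: 45.5
eef_pos: [568.1, 250.7, 62.1]
orientation: [3.14, -0.001, 1.868]
force: [0.1, -0.9, 0.1]
gripper_width: 0.48
```

Emit:
apply_moves(delta_pos=[[0, 0, 0], [0, 0, 0], [0, 0, 0], [0, 0, 0], [0, 0, 0], [0, 0, 0], [0, 0, 0], [0, 0, 0], [0, 0, 0]], twist=[[0, 0, 0], [0, 0, 0], [0, 0, 0], [0, 0, 0], [0, 0, 0], [0, 0, 0], [0, 0, 0], [0, 0, 0], [0, 0, 0]], grip=2)

```text
clock: 46.4
eef_pos: [567.7, 250.1, 61.0]
orientation: [3.141, -0.0, 1.868]
force: [1.7, 0.4, 2.6]
gripper_width: 0.132
```

Emit:
apply_moves(delta_pos=[[0, 0, -8], [0, 0, -18], [0, 0, -28], [0, 0, -38], [0, 0, -45], [0, 0, -45], [0, 0, -45], [0, 0, -45]], twist=[[0, 0, 0], [0, 0, 0], [0, 0, 0], [0, 0, 0], [0, 0, 0], [0, 0, 0], [0, 0, 0], [0, 0, 0]])

```text
clock: 47.2
eef_pos: [567.0, 249.6, 105.2]
orientation: [-3.141, 0.0, 1.868]
force: [0.2, -0.2, -6.0]
gripper_width: 0.129
```

```bash
python3 - <<'E'
from h import *
print(state()['gripper_width']*91.8,state()['force'],state()['ft_torque'],state()['orientation']);mv(584.2,-224.2,111,np.radians(94.3))
E
```

```text
11.84936728455343 [ 0.20211534 -0.21204084 -6.00226804] [-0.04146773 -0.07239877 -0.00823091] [-3.14071083e+00  3.61414846e-04  1.86774616e+00]
at [567.  249.6 105.2] yaw 1.868 -> [-458.1, -122.1, -5.5] [-0.001, 0.0, 0.222] rows 10
```

```bash
python3 - <<'E'
from h import *
C=cam('scene')
print('big jar base',ray(C,(235,318),0),ray(C,(268,316),0),'top',ray(C,(250,280),80),'near edge',ray(C,(250,268),80))
D=cam('side');print('side jar',ray(D,(156,208),0),ray(D,(170,200),0))
E
```

```text
big jar base [814.6615263  -36.61574902   0.        ] [803.66295544  28.2406587    0.        ] top [783.96122164  -9.84604102  80.        ] near edge [753.02018794 -12.70398927  80.        ]
side jar [801.99409636  -5.99103316   0.        ] [781.75403569 -50.05091781   0.        ]
```

Emit:
apply_moves(delta_pos=[[-8, -2, 0], [-24, -6, 0], [-48, -13, 0], [-76, -20, 0], [-106, -28, 0], [-136, -36, 0], [-166, -44, 0], [-196, -52, 0], [-226, -60, 0], [-256, -68, 0]], twist=[[0, 0, 0], [0, 0, 0.01], [0, 0, 0.02], [0, 0, 0.03], [0, 0, 0.05], [0, 0, 0.06], [0, 0, 0.08], [0, 0, 0.1], [0, 0, 0.11], [0, 0, 0.12]])

```text
clock: 48.2
eef_pos: [576.7, -16.8, 105.4]
orientation: [-3.141, 0.0, 1.747]
force: [0.3, 0.1, -6.7]
gripper_width: 0.131
```

```bash
python3 - <<'E'
from h import *
print(state()['gripper_width']*91.8,state()['force']);mv(584.2,-224.2,108,np.radians(94.3))
E
```

```text
12.038051615040983 [ 0.25196371  0.11439347 -6.66858638]
at [576.7 -16.8 105.4] yaw 1.747 -> [-205.5, -29.0, -2.5] [-0.001, 0.0, 0.101] rows 5
```

Emit:
apply_moves(delta_pos=[[-28, -4, 0], [-58, -8, 0], [-88, -12, 0], [-118, -17, 0], [-146, -21, 0], [-170, -24, 0], [-190, -27, 0], [-202, -29, 0], [-205, -29, 0], [-205, -29, 0]], twist=[[0, 0, 0.01], [0, 0, 0.02], [0, 0, 0.04], [0, 0, 0.05], [0, 0, 0.07], [0, 0, 0.08], [0, 0, 0.1], [0, 0, 0.1], [0, 0, 0.101], [0, 0, 0.101]])

```text
clock: 49.2
eef_pos: [584.7, -221.0, 105.6]
orientation: [3.142, -0.001, 1.647]
force: [0.2, -0.7, -6.1]
gripper_width: 0.126
```

Emit:
apply_moves(delta_pos=[[0, 0, 0], [0, 0, 0], [0, 0, 0]], twist=[[0, 0, 0], [0, 0, 0], [0, 0, 0]])

```text
clock: 49.5
eef_pos: [584.9, -220.3, 105.8]
orientation: [3.141, -0.0, 1.649]
force: [-0.4, -0.1, -6.3]
gripper_width: 0.127
```

```bash
python3 - <<'E'
from h import *
print(state()['gripper_width']*91.8,state()['force']);mv(584.2,-224.2,65,np.radians(94.3))
save('s12',camera('scene'));save('d12',camera('side'));cv2.imwrite('pics/s12x.png',np.hstack([cv2.resize(cv2.imread('pics/s12.png')[150:290,80:280],(400,280),interpolation=2),cv2.resize(cv2.imread('pics/d12.png')[110:230,180:340],(373,280),interpolation=2)]))
E
```

```text
11.658797616565183 [-0.42571391 -0.08115191 -6.31712715]
at [ 584.9 -220.3  105.8] yaw 1.649 -> [-3.8, -1.0, 40.8] [0.0, -0.0, 0.003] rows 1
```

View pics/s12x.png

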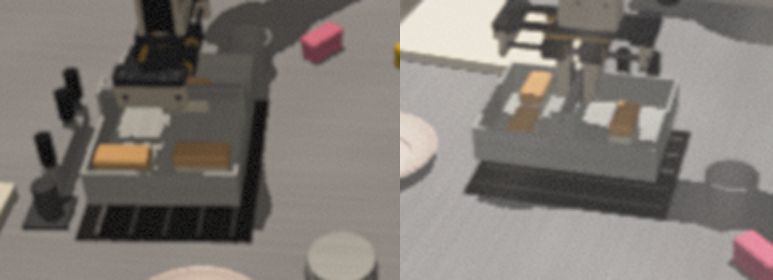

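The carrier hangs level over the mat with the brushes inside. Lowering it.

Emit:
apply_moves(delta_pos=[[-2, -1, 10], [-4, -1, 20], [-4, -1, 28], [-4, -1, 34], [-4, -1, 38], [-4, -1, 40], [-4, -1, 41], [-4, -1, 42], [-4, -1, 42]], twist=[[0, 0, 0], [0, 0, 0], [0, 0, 0], [0, 0, 0], [0, 0, 0], [0, 0, 0], [0, 0, 0], [0, 0, 0], [0, 0, 0]])

```text
clock: 50.5
eef_pos: [584.4, -225.7, 64.1]
orientation: [3.141, 0.0, 1.647]
force: [-0.2, -0.3, -5.2]
gripper_width: 0.131
```

```bash
python3 - <<'E'
from h import *
print(state()['force']);mv(584.2,-224.2,64,np.radians(94.3))
E
```

```text
[-0.19579751 -0.3214978  -5.23641311]
at [ 584.4 -225.7   64.1] yaw 1.647 -> [1.5, -0.1, 0.1] [0.001, 0.0, 0.001] rows 1
```

Just touching. A hair lower, then release, rise and look.

Emit:
apply_moves(delta_pos=[[0, 0, 1], [0, 0, 1.5], [0, 0, 2]], twist=[[0, 0, 0], [0, 0, 0], [0, 0, 0]])

```text
clock: 50.8
eef_pos: [584.4, -225.8, 64.0]
orientation: [3.141, 0.002, 1.647]
force: [-7.9, 1.4, 13.7]
gripper_width: 0.132
```

Emit:
apply_moves(delta_pos=[[0, 0, 0], [0, 0, 0], [0, 0, 0], [0, 0, 0], [0, 0, -20], [0, 0, -60], [0, 0, -110], [0, 0, -160], [0, 0, -210], [0, 0, -240]], twist=[[0, 0, 0], [0, 0, 0], [0, 0, 0], [0, 0, 0], [0, 0, 0], [0, 0, 0], [0, 0, 0], [0, 0, 0], [0, 0, 0], [0, 0, 0]], grip=44)

```text
clock: 51.8
eef_pos: [585.6, -224.9, 307.9]
orientation: [3.136, 0.002, 1.648]
force: [-0.0, 0.8, -0.1]
gripper_width: 0.48
```

Emit:
apply_moves(delta_pos=[[-40, 0, -20], [-80, 0, -40], [-100, 0, -60], [-100, 0, -60], [-100, 0, -60], [-100, 0, -60], [-100, 0, -60]], twist=[[0, 0, 0], [0, 0, 0], [0, 0, 0], [0, 0, 0], [0, 0, 0], [0, 0, 0], [0, 0, 0]])

```text
clock: 52.5
eef_pos: [591.5, -323.5, 361.3]
orientation: [-3.141, -0.001, 1.65]
force: [-0.1, 0.0, -0.3]
gripper_width: 0.485
```

```bash
python3 - <<'E'
from h import *
P=tcp();print(P[0],state()['force']);save('w13',camera('wrist'));C=cam('wrist',P);np.savez('w13.npz',p=P[0],R=P[1])
for m in masks_of('wrist','carrier')[:1]:
    w=np.array([ray(C,p,48)[:2] for p in np.argwhere(m['pixels'])[:,::-1]],np.float32);print(cv2.minAreaRect(w))
b=cv2.resize(cv2.imread('pics/w13.png'),None,fx=2,fy=2,interpolation=2)
R=Ro.from_euler('z',4.33,degrees=True).as_matrix()[:2,:2]
for hx,hy,z,c in ((110,82.5,48,(0,0,255)),(125,97.5,3,(0,255,0)),(6,82,81,(255,0,0))):
    q=[proj(C,[*(np.array([584.2,-224.2])+R@np.array(v)),z]) for v in [(hx,hy),(-hx,hy),(-hx,-hy),(hx,-hy)]]
    cv2.polylines(b,[np.int32(np.array(q)*2+1)],True,c,1)
cv2.imwrite('pics/w13x.png',b[:520,150:920])
E
```

```text
[ 591.54867564 -323.52871745  361.33982917] [-0.09684679  0.01825027 -0.3111505 ]
((584.2985229492188, -223.5825958251953), (221.57638549804688, 176.2988739013672), 4.521978378295898)
```

View pics/w13x.png

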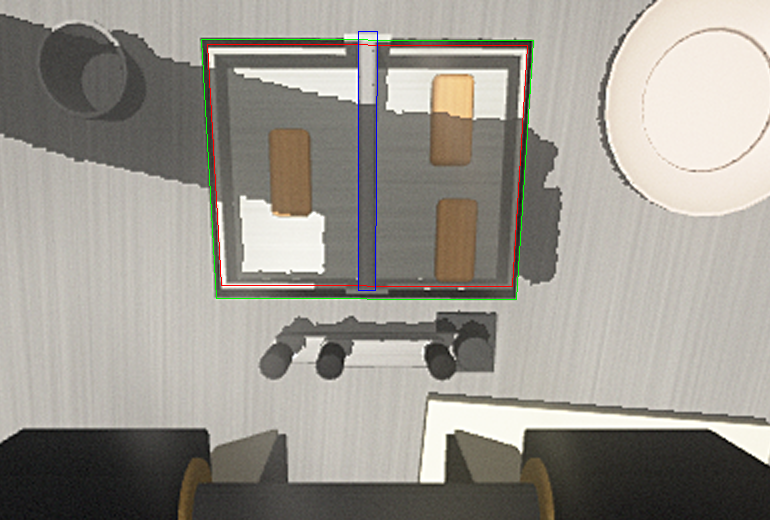

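The carrier is centred and square on the mat (centre within about 1 mm, angle within about 0.2° of the measured mat), all three brushes are inside and the guard is home. Handing in.

```bash
python3 -c "
from h import *
print(close_job())"
```

```text
the job is handed in; nothing more can be done
None
```

The slicer is ready for its scrub-down, and I handed the job in at about 53 s on the robot's clock. No verdict is reported back, so the results below come from my own last checks.

- **Brushes:** All three wooden brushes went into the carrier before the guard was touched, and all three are still inside it. I never touched the pink and yellow look-alikes.
- **Guard:** I folded the last leaf over the middle one, then both over the first. I then turned the stack round until it met its stop, at about 19 N. The last picture shows it lying straight along the mat's edge.
- **Carrier:** I lifted it by the handle and carried it level to the mat. It stands about 1 mm from the mat's measured centre and about 0.2° off square. I have released it, and the arm is clear above it with no contact force.
- **Jar and cup:** I never touched either one. The cup stands upright in the last picture; the jar was out of that view, but it looked undisturbed when I last saw it, just before lifting the carrier.

No check failed. I judged the folded angles of leaves 2 and 3 from the knob positions in the pictures, because the joint angles cannot be read directly. They came out close to fully folded before the stack was turned.

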